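Free the ratchet pawl of the flap press and lower its pad onto the carton

ROBOT

A 6-joint arm with a two-finger parallel gripper is mounted at the origin on a cart in front of the work surface, level with it; the furniture and walls round the work are solid. World frame = base frame: x ahead of the robot, y to its left, z up, the work surface at z = 0. Lengths are in m, angles in degrees, forces in N, time in s.
With the tool pointing down it reaches from about 0.25 to 0.775 m from the base axis. Payload 4 kg.
Tool frame: the origin (TCP) lies midway between the tips of the shut fingers; the grasp point (between the pads) lies 19 mm behind it (arm.grip_depth is the distance from the TCP to the grasp point, in m); z points along the fingers, y is the direction in which the jaws open and shut (so a half turn about z gives the same grasp; the last joint's range is limited). The gripper opens to 94 mm and grips with 3 to 60 N. Pads are 16 mm wide; open, the fingers measure 119 mm over their backs; the gripper's body (75 mm by 177 mm) begins 78 mm behind the grasp point.
Start: joints at [-77.412, 4.996, 78.535, -0, 96.463, -5.907], TCP at [0.174, -0.522, 0.183] pointing down, gripper open.
Joint ranges: [-177.83, 177.83], [-43.37, 116.18], [15.69, 146.23], [-61.86, 241.86], [9.47, 152.12], [-147.06, 147.06]. Speed limits (degrees/s): [159.86, 159.86, 180, 180, 180, 180].

INTERFACE

Orientations are given as a 3x3 rotation matrix whose columns are the frame's x, y, z axes.
In Python, from rig import arm gives the robot as it stands. The module is installed in compiled form; this text tells all that it offers.
- The arm moves only by the tool send_rows, never from a script. Its argument "targets" is a list of rows, each a list of 3 entries, a list of its own where there are three numbers: the shift along the tool's x, y, z each as a share of 250 mm, from -1 to 1, then the turn, a rotation vector about the tool's x, y, z each as a share of 60 degrees, from -1 to 1, then the opening, from -1 (shut) to 1 (fully open). A call has 1 to 12 rows; each row is the pose to reach, as a shift and turn from the pose commanded when the call began, along the tool's axes at that moment; what a row does not reach only later rows make up. A row lasts 1/10 s, in which the tool goes at most 50 mm and 8.59 degrees, less where a joint would pass 70% of its speed; a pose out of reach is approached as far as the arm can. A call with a number of a shift or a turn outside -1 to 1 is refused whole. A call with a gripper value outside its range is refused whole. The fingers move at their own pace and stop on an object; the grip force is fixed at half the most. Time passes only in rows, so rows that repeat a pose let the fingers close. It gives the time, the measured TCP pose, the force and the opening at its end, in the units of the state.
- arm.get_obs(): the state, without advancing time (a new reading comes with each control period).
- arm.capture(name): name is "scene" or "top"; returns a dict with "pixels" (384x512x3 uint8, red, green, blue), "z_map" (384x512 float32, m along the optical axis (not along the pixel's ray), 0 where there is no reading), "fx", "fy", "cx", "cy" (pixels), "world_from_camera" (4x4, takes a point from camera to world coordinates). Camera axes: x right, y up, looking along -z (the intrinsics and any distortion apply to the point x, -y, -z); pixel columns grow to the right and rows downward; lengths in m; the calibration is good to about 2 mm. A picture is of the moment at which its call begins.
- arm.finish_job(): hands the job in, once; it reports no verdict.
Trained networks look in the newest picture that a camera, given by its name, has taken for a name from the list of things; names that differ only in an ending like _2 or _b are one class to them, and where a whole thing is asked for, a point or a joint stands for the part that bears it (a point fixed in the world has none). Each returns a list of dicts, best first, with "p" (0 to 1); they miss things now and then, are a little off and sometimes report something else, mostly with a low value. They report only what shows in the picture. A call takes as long as a camera call. They do not tell look-alikes from the thing itself.
- arm.trace(camera, label): "pixels" (384x512 bool, what is visible of it) and "pixel" ([row, column] in pixels, amid what is visible of it).
The state is a dict: "t": time; "joint_positions": joint angles; "joint_velocities": joint speeds; "tau": joint torques, N m; "tcp_pos": TCP position; "tool_rot": TCP orientation; "force": force on the tool from outside, world axes, zero at the start; "torque": the same for the moment, N m; "finger_gap": finger opening in m.
Only numpy, scipy, OpenCV 4.12 (cv2) and the standard library are available. Lean on these libraries where they do the work, as an engineer would, in place of code of your own. Each camera call takes 0.05 s, during which the arm holds its last target.

TASK

The plate of the press is held up by its ratchet pawl. Pick up the screwdriver, put its shaft under the pawl's lever and gently lift the lever up until you feel it meet its stop, and leave it there; touch the pawl only with the screwdriver. Then push the knob on top of the ram gently down until its sprung pad presses lightly on the carton and holds it, without crushing it, and leave the screwdriver lying flat on the open bench, the other things undisturbed.

Things in the scene. Friction and masses are not known exactly. Their poses are not given: they have to be found in the camera images.
- press: Fixed grey press; origin under the centre of its base plate (200 x 160 x 12 mm). x points from its front (pawl lever, robot side) to its column, y left, z up; turned up to 0.25 rad. Column x 60 to 100 mm; head z 160 to 218, x -37 to 82, y -26 to 26 mm, two cheeks in front with ram and pawl between them. The toothed ram slides vertically at x 5, y 0.
- pawl: Steel pawl; origin on its hinge pin (parallel to the press's y), at x -26, y 0, z 205 mm of the press. Its hook holds the ram's teeth; a straight lever 16 mm wide, 6 mm thick sticks out in front to 65 mm from the pin, the outer 54 mm clear of the head. Starts level or up to 0.06 rad raised; lifting it from below frees the teeth. A clamped stop, set anew each time, halts it hard at 0.25 to 0.90 rad.
- lever_end (a point): Middle of the lever's rounded end (10 mm thick), 63 mm from the pin; 205 mm above the bench with the lever level. It must be left within 2.5 mm of where the stop (a dark cross pin above the lever, 22 mm from the hinge) halts it. The hinge's friction is 0.12 N m (about 2.5 N felt 48 mm from the pin); it stays where left. More than 10 N on the pawl is too much.
- knob_top (a point): Centre of the flat top of the round black knob on the ram (32 mm across on top, 42 mm below), 290 to 296 mm above the bench at the start. A brake holds the ram at any height; pushing it down takes 2 to 8 N. It can go down at most 9 mm while the pawl is in the teeth, otherwise 49 to 55 mm until the pad touches the carton; 2 to 5 mm more holds it well.
- pad_bottom (a point): Centre of the underside of the sprung pad (88 x 84 x 4 mm, dark) on four springs 8 mm below the ram's dark press plate (96 x 92 x 10 mm); 180 mm below the top of the knob while it is free. The springs give 8 mm in all, 2.2 N per mm, so that the pad meets the carton softly.
- carton_top (a point): Centre of the top, where the pad meets it, of the loose white and tan carton (73 x 108 mm, 49 mm high) on the press's base under the pad; 61 mm above the bench. It must stay there upright and end up pressed by the pad, with more than 1.5 N but never 20 N.
- screwdriver_mid (a point): Middle (length and height) of the loose screwdriver, 196 mm long, 60 g, lying on the bench to the right of the press, shaft pointing roughly left; 13 mm above the bench. The handle, 26 x 26 mm, runs from here 98 mm along its own +y; the straight shaft, 6 mm thick, on the same centre line from here 98 mm along its own -y to the tip.
- wipe_bottle: Bystander: white bottle with a blue cap, 50 mm across, 96 mm high; origin under its centre.
- tape_clear: Bystander: roll of tape lying flat, 95 mm across, 48 mm high; origin under its centre.
- pocket_scale: Bystander: flat black pocket scale, 80 x 139 x 19 mm; origin under its centre.
There are look-alikes about, which are no part of the job. Leave any pink or turquoise look-alike of the part that bears carton_top alone.

How it is judged (in metres and radians):
On the way, in this order (a step that is already met when the one before it is completed fails the run):
1. the pawl's lever has been lifted right up to its stop (distance between lever_end and stop_mark below 0.0025 m), for 0.2 s.
2. the pad has been pushed down onto the carton and presses on it (z of pad_bottom in the frame of carton_top below 0.002 m and contact force between ram and carton above 1.5 N and distance between lever_end and stop_mark below 0.0025 m and horizontal distance between carton_top and pad_bottom below 0.025 m), for 0.2 s.
At the end, for the whole second after the job is handed in: The pawl's lever is up at its stop (its end within 2.5 mm), the pad on the carton (within 25 mm of its centre) pressing with over 1.5 N, the carton upright (within 0.05 rad), and the screwdriver at rest flat on the bench (its middle below 20 mm) (all of step 2 and angle between carton_top's own z axis and vertical below 0.05 rad and height (world z) of screwdriver_mid below 0.02 m and linear speed of each of screwdriver, carton below 0.02 m/s); the robot touches nothing.
It fails at once if the fingers or the arm touch the pawl (contact force between any of the fingers, the arm and pawl above 0.5 N).
It fails at once if the pawl is forced: more than 10 N between it and the screwdriver (contact force between screwdriver and pawl above 10 N).
It fails at once if the carton is pressed with more than 20 N (contact force between ram and carton above 20 N).
It fails at once if the screwdriver is dropped from above the bench (height (world z) of screwdriver_mid above 0.06 m and contact force between the fingers and screwdriver below 0.02 N and contact force between screwdriver and anything else below 0.02 N).
It fails at once if a bystander is moved by more than 20 mm (distance of any of wipe_bottle, tape_clear, pocket_scale from where it was at the start of the episode above 0.02 m).
It also fails if it takes over 72 s, if anything falls off the work surface, if the arm or the gripper's body presses on something with over 40 N, if the wrist force passes 120 N, or if a joint passes its speed limit or range.

## Working session

There is one attempt and no reset: what is moved stays moved. The work goes in short steps, Python scripts to look and compute and a tool call to move; the robot and the scene stay as the last step left them, time stands still between calls to the robot, and variables do not carry over. Pictures are saved under pics/ and viewed, and the job is handed in when it is done.

Besides the shell and the picture viewer there is one more tool, called as name(argument=value, ...), one argument or row to a line, values as JSON. send_rows: Moves the arm, as the interface text tells. Shift numbers are shares of 250 mm and turn numbers shares of 60 degrees, none past 1 either way. Its arguments: {"type":"object","properties":{"targets":{"type":"array","items":{"type":"array"}}},"required":["targets"]}

```bash
mkdir -p pics; cat > h.py <<'E'
from rig import arm
import numpy as np, cv2
def cap(n):
    c=arm.capture(n); return c
def pts(c):
    z=c['z_map']; h,w=z.shape
    v,u=np.mgrid[0:h,0:w]
    x=(u-c['cx'])/c['fx']*z; y=(v-c['cy'])/c['fy']*z
    P=np.stack([x,-y,-z,np.ones_like(z)],-1)@np.array(c['world_from_camera']).T
    P=P[...,:3].copy(); P[z==0]=np.nan
    return P
def save(n,c,crop=None,s=1):
    im=c['pixels'][...,::-1]
    if crop: im=im[crop[0]:crop[1],crop[2]:crop[3]]
    im=cv2.resize(im,None,fx=s,fy=s,interpolation=cv2.INTER_CUBIC)
    cv2.imwrite('pics/'+n,im)
E
python3 - <<'E'
from h import *
o=arm.get_obs(); print(o['t'],o['tcp_pos'],o['tool_rot'],o['force'],o['finger_gap'])
for n in ['scene','top']:
    c=cap(n); save(n+'0.png',c,s=1.5); P=pts(c)
    np.savez('/tmp/'+n+'.npz',P=P,rgb=c['pixels'],K=[c['fx'],c['fy'],c['cx'],c['cy']],T=c['world_from_camera'])
    print(n,c['fx'],c['cx'],c['cy'],np.round(c['world_from_camera'],3).tolist())
    for l in ['press','pawl','lever_end','knob_top','pad_bottom','carton_top','screwdriver_mid','wipe_bottle','tape_clear','pocket_scale']:
        for d in arm.trace(n,l):
            m=d['pixels']; q=P[m]; q=q[~np.isnan(q[:,0])]
            print(l,round(d['p'],2),np.round(d['pixel']),m.sum(),np.round(np.median(q,0),3) if len(q) else None, np.round(q.min(0),3),np.round(q.max(0),3))
E
```

```text
0.0 [ 0.17433739 -0.52099465  0.18141965] [[ 9.48341900e-01  3.17249749e-01 -4.86794322e-04]
 [ 3.17250047e-01 -9.48339497e-01  2.14631913e-03]
 [ 2.19272924e-04 -2.18987989e-03 -9.99997578e-01]] [-0.54458641  0.56858885  0.58356999] 0.09432183711050185
scene 498.8500799092262 258.8082954056018 198.95546703368112 [[-0.704, 0.483, -0.521, -0.168], [-0.71, -0.488, 0.508, 0.56], [-0.009, 0.727, 0.686, 1.209], [0.0, 0.0, 0.0, 1.0]]
press 0.93 [240. 225.] 3868 [ 0.575 -0.033  0.133] [ 0.476 -0.213 -0.006] [0.845 0.114 0.299]
press 0.64 [240. 223.] 1002 [ 0.584 -0.042  0.138] [ 0.506 -0.866 -0.897] [ 1.632e+00 -1.000e-03  2.990e-01]
pawl 0.42 [232. 240.] 152 [ 0.538 -0.056  0.209] [ 0.494 -0.088  0.136] [ 0.586 -0.041  0.227]
lever_end 0.56 [228. 244.] 127 [ 0.537 -0.057  0.21 ] [ 0.494 -0.076  0.161] [ 0.571 -0.044  0.227]
knob_top 0.66 [240. 224.] 990 [ 0.583 -0.041  0.138] [ 0.509 -0.866 -0.897] [ 1.63e+00 -1.00e-03  2.99e-01]
carton_top 0.85 [289. 160.] 1113 [0.647 0.156 0.051] [ 0.611  0.084 -0.005] [0.75  0.208 0.06 ]
carton_top 0.74 [301. 287.] 1026 [ 0.364 -0.062  0.052] [ 0.196 -0
[... 1199 characters left out ...]
3  ]
knob_top 0.39 [201. 222.] 3463 [ 0.575 -0.058  0.018] [ 0.486 -0.138  0.   ] [0.697 0.039 0.3  ]
carton_top 0.81 [161. 324.] 966 [ 0.734 -0.345  0.052] [ 0.678 -0.413 -0.008] [ 0.813 -0.286  0.063]
carton_top 0.62 [274. 222.] 935 [ 0.368 -0.076  0.052] [ 0.311 -0.134 -0.006] [ 0.428 -0.014  0.062]
carton_top 0.58 [173. 162.] 934 [0.656 0.147 0.052] [ 0.613  0.091 -0.006] [0.708 0.206 0.063]
wipe_bottle 0.8 [158. 280.] 278 [ 0.731 -0.207  0.073] [ 0.718 -0.232 -0.013] [ 0.783 -0.184  0.107]
tape_clear 0.93 [204. 378.] 405 [ 0.599 -0.491  0.046] [ 0.554 -0.536  0.004] [ 0.646 -0.442  0.058]
pocket_scale 0.89 [134. 221.] 998 [ 0.808 -0.018  0.017] [ 0.769 -0.088 -0.037] [0.87  0.048 0.028]
```

View pics/scene0.png

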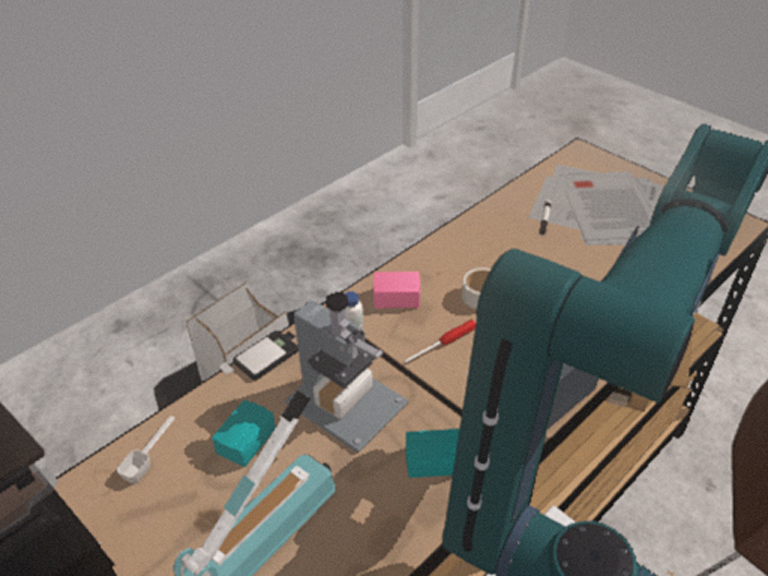

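View pics/top0.png

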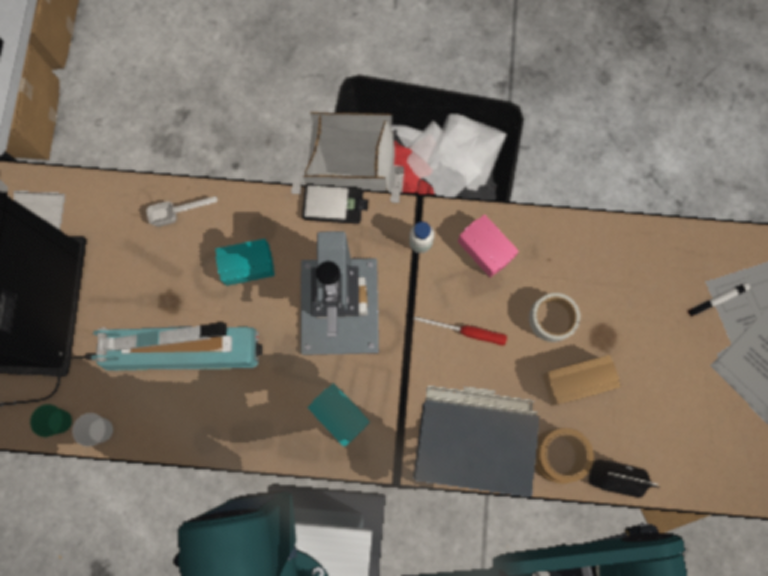

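```bash
python3 - <<'E'
import numpy as np,cv2
for n,(a,b,c,d) in {'scene':(150,330,170,350),'top':(140,280,170,360)}.items():
    im=np.load('/tmp/%s.npz'%n)['rgb'][...,::-1][a:b,c:d]
    cv2.imwrite('pics/%s_crop.png'%n,cv2.resize(im,None,fx=3.3 if n=='scene' else 4,fy=3.3 if n=='scene' else 4,interpolation=cv2.INTER_CUBIC))
E
```

```text
(no output)
```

View pics/scene_crop.png

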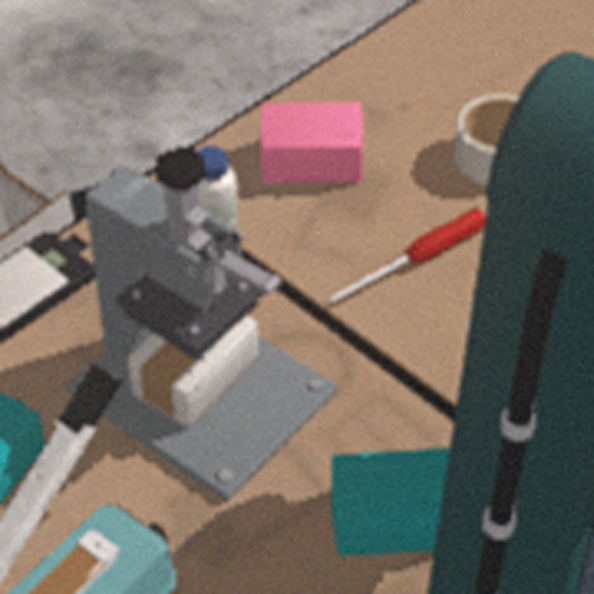

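View pics/top_crop.png

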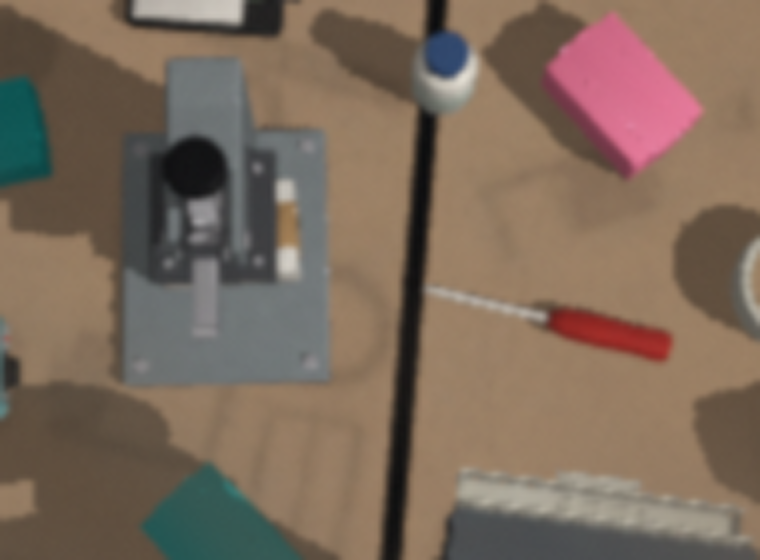

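The lone screwdriver is the red one (scene px row 220, col 306; top px row 220, col 320). The pen at top px (200, 480) could be mistaken for it. The carton is the white and tan one under the pad; the pink one and the two turquoise ones are look-alikes. Next I measure the press, lever and screwdriver.

```bash
python3 - <<'E'
import numpy as np,cv2
def rect(p): 
    r=cv2.minAreaRect((p*1000).astype(np.float32)); return np.round(r[0],1),np.round(r[1],1),round(r[2],2)
for n in ['top','scene']:
    d=np.load('/tmp/%s.npz'%n); P=d['P']; rgb=d['rgb'].astype(int)
    x,y,z=P[...,0],P[...,1],P[...,2]
    R,G,B=rgb[...,0],rgb[...,1],rgb[...,2]
    gray=(abs(R-B)<30)
    m=gray&(z>0.006)&(z<0.02)&(x>.45)&(x<.75)&(y>-.18)&(y<.08)
    print(n,'base',m.sum(),rect(P[m][:,:2]),np.median(z[m]))
    k=(R<50)&(G<50)&(B<50)&(z>.27)&(x>.5)&(x<.75)&(y>-.15)&(y<.08)
    print('knob',k.sum(),np.round(np.median(P[k],0),4),rect(P[k][:,:2]),np.percentile(z[k],[5,50,95]))
    h=(z>.19)&(z<.27)&(x>.45)&(x<.75)&(y>-.15)&(y<.08)
    print('head',h.sum(),rect(P[h][:,:2]))
    l=(z>.19)&(z<.24)&(x>.45)&(x<.556)&(y>-.1)&(y<0)
    q=P[l]; print('lever',l.sum(),rect(q[:,:2]),q.min(0),q.max(0))
    for a in np.arange(.48,.56,.008):
        s=q[(q[:,0]>=a)&(q[:,0]<a+.008)]
        if len(s): print('  ',np.round(a,3),len(s),np.round(np.median(s,0),4),np.round(np.ptp(s[:,1]),4))
    r=(R-G>60)&(R-B>60)&(x>.45)&(x<.7)&(y>-.45)&(y<-.15)&(z<.05)
    q=P[r]; print('red',r.sum(),np.round(q.mean(0),4),rect(q[:,:2]),np.percentile(z[r],[5,50,95]))
    c=q[:,:2]-q[:,:2].mean(0); print('dir',np.linalg.svd(c,full_matrices=False)[2][0])
    s=(R+G+B>420)&(x>.5)&(x<.62)&(y>-.32)&(y<-.2)&(z<.05)
    q=P[s]; print('shaft',s.sum(),np.round(q.mean(0),4),rect(q[:,:2]))
E
```

```text
top base 1802 (array([594.5, -46.3]), array([204.8, 314.4]), 82.92) 0.012437328162254846
knob 182 [ 0.593  -0.0504  0.293 ] (array([593.9, -50.1]), array([36.8, 38.6]), 24.2) [0.28849341 0.29303591 0.29711514]
head 876 (array([593.8, -50.7]), array([191.8,  57.2]), 5.84)
lever 168 (array([527.1, -53.4]), array([57.5, 48.1]), 0.03) [ 0.49837283 -0.07740981  0.1943621 ] [ 0.55590795 -0.02928171  0.23224986]
   0.496 12 [ 0.5005 -0.0607  0.2136] 0.0133
   0.504 18 [ 0.5075 -0.0598  0.2121] 0.0136
   0.512 18 [ 0.5156 -0.0589  0.2115] 0.0139
   0.52 18 [ 0.5234 -0.058   0.2122] 0.0141
   0.528 18 [ 0.5322 -0.0569  0.2111] 0.014
   0.536 19 [ 0.5399 -0.0554  0.2098] 0.0205
   0.544 43 [ 0.5487 -0.0524  0.2251] 0.0408
   0.552 22 [ 0.5535 -0.0481  0.2268] 0.0481
red 230 [ 0.5657 -0.355   0.0238] (array([ 620.1, -361.6]), array([ 93.2, 156.6]), 83.52) [0.01312522 0.02361635 0.04161884]
dir [-0.99871307  0.05071689]
shaft 68 [ 0.5695 -0.2555  0.0125] (array([ 569.9, -255.7]), array([88.6,  5.9]), 80.91)
scene base 1494 (array([595.5, -41.4]), array([241.2, 172.1]), 15.91) 0.01304629186196404
[... 267 characters left out ...]
19844  0.19037327] [ 0.55591113 -0.02703951  0.23478083]
   0.488 1 [ 0.494  -0.0546  0.2158] 0.0
   0.496 20 [ 0.4983 -0.0604  0.2123] 0.0165
   0.504 14 [ 0.5069 -0.0578  0.2126] 0.0141
   0.512 17 [ 0.5159 -0.0602  0.2125] 0.0159
   0.52 14 [ 0.5258 -0.0577  0.2117] 0.016
   0.528 11 [ 0.5328 -0.0541  0.21  ] 0.0159
   0.536 20 [ 0.5412 -0.0555  0.2099] 0.0236
   0.544 59 [ 0.5484 -0.0506  0.2233] 0.0415
   0.552 34 [ 0.554  -0.049   0.2108] 0.0522
red 193 [ 0.5638 -0.3526  0.0219] (array([ 617.4, -363.3]), array([ 95.3, 156.4]), 80.8) [0.00286607 0.02273292 0.04104267]
dir [-0.99989395  0.0145631 ]
shaft 757 [ 0.5555 -0.2622  0.0022] (array([ 560.1, -264.2]), array([119.9, 111. ]), 0.03)
```

```bash
python3 - <<'E'
import numpy as np,cv2
d=np.load('/tmp/top.npz'); P=d['P']; rgb=d['rgb'].astype(int)
x,y,z=P[...,0],P[...,1],P[...,2]; R,G,B=[rgb[...,i] for i in range(3)]
r=((R-G>60)&(R-B>60)&(x>.5)&(x<.62)&(y>-.40)&(y<-.15)&(z<.05)).astype(np.uint8)
n,L,st,ce=cv2.connectedComponentsWithStats(r); i=1+np.argmax(st[1:,4]); q=P[L==i]
print(st[i],q.mean(0)); rr=cv2.minAreaRect((q[:,:2]*1000).astype(np.float32)); print(rr)
s=(R+G+B>420)&(x>.5)&(x<.62)&(y>-.32)&(y<-.2)&(z<.05); n,L,st,ce=cv2.connectedComponentsWithStats(s.astype(np.uint8)); i=1+np.argmax(st[1:,4]); t=P[L==i]
print('shaft',t.mean(0),st[i],t[:,1].min(),t[:,1].max(),np.median(t[:,2]))
a=np.concatenate([q,t])[:,:2]; v=cv2.fitLine(np.float32(a*1000),cv2.DIST_HUBER,0,.01,.01).ravel(); print(v)
dd=v[:2]*np.sign(v[1]); pr=(a*1000-v[2:])@dd; print('ends',v[2:]+dd*pr.min(),v[2:]+dd*pr.max(),np.ptp(pr))
# base plate edges
g=((abs(R-B)<30)&(z>.008)&(z<.018)&(R>80)&(x>.45)&(x<.72)&(y>-.17)&(y<.06)).astype(np.uint8)
n,L,st,ce=cv2.connectedComponentsWithStats(g); i=1+np.argmax(st[1:,4]); b=P[L==i]; print('base',cv2.minAreaRect((b[:,:2]*1000).astype(np.float32)))
# heights around
m=(x>.40)&(x<.75)&(y>-.45)&(y<-.15)&(z>.03); 
for xx in np.arange(.40,.76,.03): print(round(xx,2),[int(1000*np.nanmax(np.where((abs(x-xx)<.015)&(abs(y-yy)<.015),z,0))) for yy in np.arange(-.45,-.13,.03)])
E
```

```text
[308 218  30  12 207] [ 0.55243028 -0.35364681  0.02279277]
((553.1531372070312, -352.6104431152344), (90.59423828125, 22.203519821166992), 81.53227996826172)
shaft [ 0.56947252 -0.2555283   0.01250842] [277 212  29   8  68] -0.2993414191851154 -0.21183167472599157 0.014599962953612877
[ 1.6491154e-01  9.8630834e-01  5.5969537e+02 -3.1167450e+02]
ends [ 545.39440964 -397.20617334] [ 576.37623503 -211.90905612] 187.86936133897962
base ((590.8724365234375, -50.640098571777344), (199.59231567382812, 158.2418975830078), 5.385792255401611)
0.4 [158, 158, 158, 159, 160, 158, 159, 157, 10, 7, 8]
0.43 [101, 102, 102, 117, 121, 114, 105, 102, 8, 11, 10]
0.46 [7, 8, 5, 10, 6, 7, 8, 11, 10, 5, 7]
0.49 [7, 12, 8, 9, 6, 6, 11, 8, 9, 7, 14]
0.52 [8, 6, 11, 9, 7, 7, 9, 8, 5, 8, 14]
0.55 [49, 8, 31, 32, 30, 30, 19, 10, 8, 7, 7]
0.58 [53, 11, 8, 22, 25, 22, 24, 19, 21, 8, 11]
0.61 [54, 8, 9, 9, 8, 7, 7, 8, 8, 10, 8]
0.64 [56, 8, 9, 7, 7, 8, 9, 11, 6, 12, 6]
0.67 [10, 8, 9, 55, 12, 9, 10, 8, 7, 8, 11]
0.7 [7, 7, 55, 63, 61, 7, 8, 9, 12, 9, 8]
0.73 [8, 48, 59, 60, 59, 60, 12, 75, 106, 95, 11]
```

```bash
cat >> h.py <<'E'
from scipy.spatial.transform import Rotation as Ro
def Rdown(ang):  # tool x at world angle ang (deg), z down
    a=np.radians(ang); return np.array([[np.cos(a),np.sin(a),0],[np.sin(a),-np.cos(a),0],[0,0,-1.]])
def plan(p,R):
    o=arm.get_obs(); A=np.array(o['tool_rot']); d=A.T@(np.array(p)-o['tcp_pos'])
    w=Ro.from_matrix(A.T@R).as_rotvec(degrees=True)
    print('shift',np.round(d/.25,4),'turn',np.round(w/60,4),'t',round(o['t'],2),np.round(o['tcp_pos'],4),np.round(o['force'],2))
E
python3 - <<'E'
from h import *
plan([.35,-.45,.32],Rdown(80.5)); plan([.558,-.324,.1],Rdown(80.5))
E
```

```text
shift [ 0.7567 -0.0489 -0.5495] turn [ 1.0000e-04  1.0000e-04 -1.0334e+00] t 1.1 [ 0.1745 -0.5216  0.1826] [-1.05  0.06  0.27]
shift [ 1.7056 -0.263   0.3305] turn [ 1.0000e-04  1.0000e-04 -1.0334e+00] t 1.1 [ 0.1745 -0.5216  0.1826] [-1.05  0.06  0.27]
```

send_rows(
  targets=[
    [[0,0,-0.25],[0,0,0],0],
    [[0.1,0,-0.45],[0,0,-0.1],0],
    [[0.25,-0.02,-0.58],[0,0,-0.25],0],
    [[0.4,-0.03,-0.58],[0,0,-0.4],0],
    [[0.55,-0.04,-0.58],[0,0,-0.5],0],
    [[0.7,-0.05,-0.58],[0,0,-0.6],0],
    [[0.85,-0.08,-0.58],[0,0,-0.75],0],
    [[1,-0.12,-0.58],[0,0,-0.9],0],
    [[1,-0.14,-0.58],[0,0,-1],0],
    [[1,-0.14,-0.58],[0,0,-1],0],
  ],
)

```text
t: 2.1
tcp_pos: [0.4014, -0.4081, 0.3277]
tool_rot: [[0.197, 0.98, -0.0], [0.98, -0.197, -0.0], [-0.0, -0.0, -1.0]]
force: [-0.1, -0.4, 0.4]
finger_gap: 0.0473
```

```bash
python3 - <<'E'
from h import *
plan([.558,-.324,.1],Rdown(80.5)); print(arm.get_obs()['finger_gap'])
E
```

```text
shift [0.4533 0.5478 0.9107] turn [-0.      0.0001 -0.0312] t 2.1 [ 0.4014 -0.4081  0.3277] [-0.1  -0.36  0.41]
0.04726469308036918
```

send_rows(
  targets=[
    [[0.15,0.18,0],[0,0,0],0],
    [[0.3,0.36,0],[0,0,0],0],
    [[0.45,0.55,0.1],[0,0,-0.03],0.1],
    [[0.453,0.548,0.3],[0,0,-0.031],0.1],
    [[0.453,0.548,0.5],[0,0,-0.031],0.1],
    [[0.453,0.548,0.7],[0,0,-0.031],0.1],
    [[0.453,0.548,0.8],[0,0,-0.031],0.1],
    [[0.453,0.548,0.91],[0,0,-0.031],0.1],
    [[0.453,0.548,0.91],[0,0,-0.031],0.1],
  ],
)

```text
t: 3.0
tcp_pos: [0.5537, -0.3242, 0.0938]
tool_rot: [[0.171, 0.985, -0.009], [0.985, -0.171, 0.006], [0.005, -0.01, -1.0]]
force: [-0.2, 0.4, -0.1]
finger_gap: 0.0517
```

```bash
python3 - <<'E'
from h import *
plan([.558,-.324,.005],Rdown(80.5)); print(arm.get_obs()['finger_gap'])
c=cap('scene'); save('s1.png',c,(120,300,200,380),3.3)
E
```

```text
shift [0.0022 0.0206 0.3549] turn [-0.01   -0.0045 -0.006 ] t 3.0 [ 0.5537 -0.3242  0.0938] [-0.15  0.43 -0.07]
0.051680629970926824
```

View pics/s1.png

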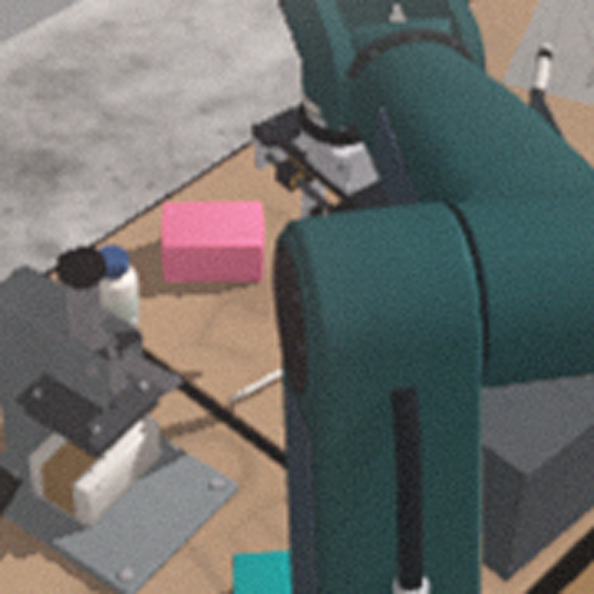

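send_rows(
  targets=[
    [[0,0,0.1],[0,0,0],0.1],
    [[0,0,0.2],[0,0,0],0.1],
    [[0,0,0.3],[0,0,0],0.1],
    [[0,0,0.34],[0,0,0],0.1],
    [[0,0,0.37],[0,0,0],0.1],
    [[0,0,0.37],[0,0,0],0.1],
    [[0,0,0.37],[0,0,0],0.1],
  ],
)

```text
t: 3.75
tcp_pos: [0.5583, -0.3263, 0.0095]
tool_rot: [[0.168, 0.986, 0.003], [0.986, -0.168, -0.002], [-0.001, 0.003, -1.0]]
force: [0.0, -0.3, 0.7]
finger_gap: 0.0514
```

```bash
python3 - <<'E'
from h import *
plan([.558,-.324,.005],Rdown(80.5))
c=cap('top'); save('t1.png',c,(160,280,240,400),4)
E
```

```text
shift [ 0.009  -0.0028  0.0181] turn [ 0.0027  0.0014 -0.0028] t 3.75 [ 0.5583 -0.3263  0.0095] [ 0.02 -0.27  0.7 ]
```

View pics/t1.png

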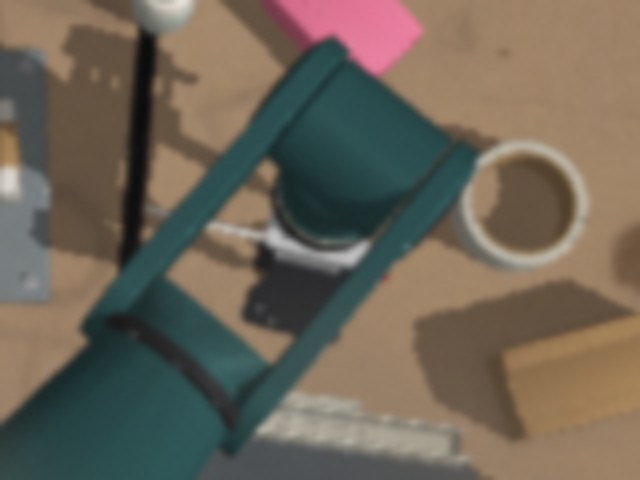

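send_rows(
  targets=[
    [[0,0,0.018],[0,0,0],0.1],
    [[0,0,0.018],[0,0,0],-0.3],
    [[0,0,0.018],[0,0,0],-1],
    [[0,0,0.018],[0,0,0],-1],
    [[0,0,0.018],[0,0,0],-1],
    [[0,0,0.018],[0,0,0],-1],
    [[0,0,0.018],[0,0,0],-1],
  ],
)

```text
t: 4.5
tcp_pos: [0.5575, -0.3256, 0.0034]
tool_rot: [[0.168, 0.986, 0.0], [0.986, -0.168, -0.0], [-0.0, 0.0, -1.0]]
force: [0.8, -0.2, 2.0]
finger_gap: 0.0068
```

send_rows(
  targets=[
    [[0,0,0],[0,0,0],-1],
    [[0,0,0],[0,0,0],-1],
    [[0,0,0],[0,0,0],-1],
  ],
)

```text
t: 4.8
tcp_pos: [0.5575, -0.3257, 0.0035]
tool_rot: [[0.168, 0.986, 0.001], [0.986, -0.168, -0.001], [-0.0, 0.001, -1.0]]
force: [-0.5, 0.1, 2.3]
finger_gap: 0.0004
```

```bash
python3 - <<'E'
from h import *
o=arm.get_obs(); print(o['finger_gap'],o['tcp_pos'])
c=cap('top'); save('t2.png',c,(160,280,240,400),4); P=pts(c)
c=cap('scene'); save('s2.png',c,(120,300,200,380),3.3)
E
```

```text
0.0004055355310626489 [ 0.5575049  -0.325664    0.00345183]
```

View pics/t2.png

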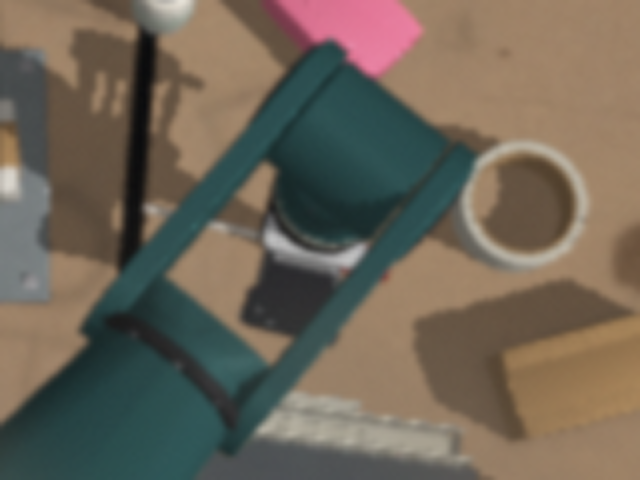

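View pics/s2.png

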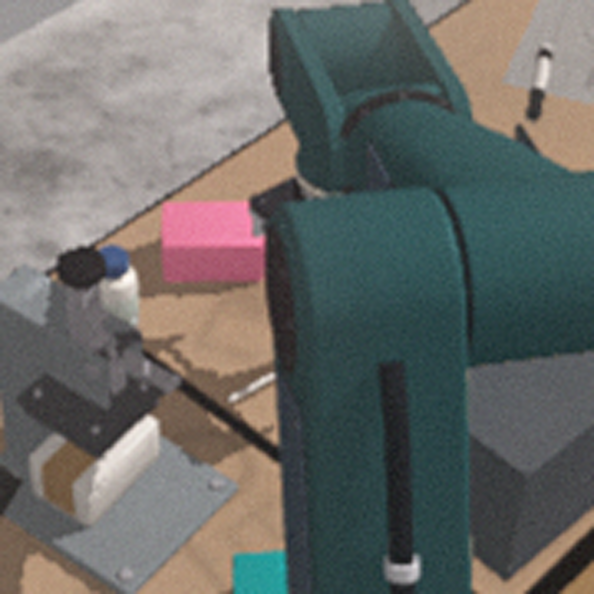

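send_rows(
  targets=[
    [[0,0,0],[0,0,0],0.1],
    [[0,0,0],[0,0,0],0.1],
    [[0,0,0],[0,0,0],0.1],
    [[0,0,0],[0,0,0],0.1],
    [[0,0,0],[0,0,0],0.1],
    [[0,0,-0.1],[0,0,0],0.1],
    [[0,0,-0.3],[0,0,0],0.1],
    [[-0.1,0,-0.5],[0,0,0],0.1],
    [[-0.3,0,-0.6],[0,0,0],0.1],
    [[-0.5,-0.0,-0.6],[0,0,0],0.1],
    [[-0.7,-0.0,-0.6],[0,0,0],0.1],
    [[-0.7,-0.0,-0.6],[0,0,0],0.1],
  ],
)

```text
t: 6.1
tcp_pos: [0.525, -0.5029, 0.1508]
tool_rot: [[0.173, 0.985, -0.003], [0.985, -0.173, -0.0], [-0.001, -0.003, -1.0]]
force: [-1.1, -0.4, -0.3]
finger_gap: 0.0516
```

```bash
python3 - <<'E'
from h import *
o=arm.get_obs(); print(o['finger_gap'],o['tcp_pos'],o['force'])
c=cap('top'); save('t3.png',c,(160,280,240,400),4); P=pts(c)
np.savez('/tmp/top2.npz',P=P,rgb=c['pixels'])
E
```

```text
0.051639201344464154 [ 0.52495194 -0.50290122  0.15082392] [-1.07641941 -0.41716737 -0.27628867]
```

View pics/t3.png

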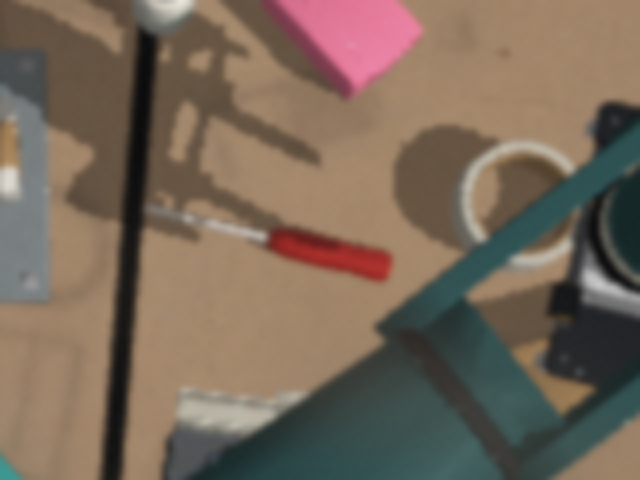

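```bash
python3 - <<'E'
import numpy as np
d=np.load('/tmp/top.npz'); K=d['K']; T=d['T']
def proj(p):
    q=np.linalg.inv(T)@np.r_[p,1]; x,y,z=q[0],-q[1],-q[2]; return K[0]*x/z+K[2],K[1]*y/z+K[3]
for p in ([.525,-.503,.151],[.525,-.503,.248],[.5575,-.3257,.003],[.5575,-.3257,.1]):
    u,v=proj(np.array(p)); print(p,u,v,'crop',(u-240)*4,(v-160)*4)
E
python3 - <<'E'
import sys; sys.path.insert(0,'.')
import numpy as np,cv2
d=np.load('/tmp/top2.npz'); P=d['P']; rgb=d['rgb'].astype(int)
x,y,z=P[...,0],P[...,1],P[...,2]; R,G,B=[rgb[...,i] for i in range(3)]
r=((R-G>60)&(R-B>60)&(x>.5)&(x<.62)&(y>-.42)&(y<-.15)&(z<.05)).astype(np.uint8)
n,L,st,ce=cv2.connectedComponentsWithStats(r); i=1+np.argmax(st[1:,4]); q=P[L==i]
print(st[i],q.mean(0)); print(cv2.minAreaRect((q[:,:2]*1000).astype(np.float32)))
for a in np.arange(-.41,-.28,.01):
    s=q[(q[:,1]>=a)&(q[:,1]<a+.01)]
    if len(s): print(round(a,2),len(s),np.round(s.mean(0),4),np.round(s[:,0].min(),3),np.round(s[:,0].max(),3),np.round(s[:,2].max(),3))
E
```

```text
[0.525, -0.503, 0.151] 381.35946788483204 230.87998240881032 crop 565.4378715393282 283.5199296352413
[0.525, -0.503, 0.248] 390.28788528406534 225.97266300361645 crop 601.1515411362614 263.8906520144658
[0.5575, -0.3257, 0.003] 313.03641659771154 221.78347555434954 crop 292.14566639084615 247.13390221739814
[0.5575, -0.3257, 0.1] 316.49119818499753 216.80387963901683 crop 305.9647927399901 227.2155185560673
[308 218  30  12 210] [ 0.55211886 -0.35433461  0.02257188]
((551.917724609375, -354.19830322265625), (94.58172607421875, 22.290849685668945), 84.18541717529297)
-0.41 2 [ 0.5468 -0.4012 -0.0011] 0.545 0.549 0.001
-0.4 18 [ 0.5474 -0.3934  0.0231] 0.538 0.557 0.032
-0.39 24 [ 0.5483 -0.385   0.0218] 0.538 0.56 0.028
-0.38 23 [ 0.5484 -0.3757  0.0221] 0.54 0.558 0.031
-0.37 26 [ 0.5512 -0.3651  0.0238] 0.542 0.561 0.029
-0.36 24 [ 0.5523 -0.3548  0.0229] 0.543 0.563 0.03
-0.35 23 [ 0.5519 -0.3449  0.0218] 0.544 0.562 0.027
-0.34 23 [ 0.5542 -0.3349  0.0238] 0.546 0.564 0.032
-0.33 23 [ 0.5564 -0.3248  0.0241] 0.548 0.566 0.033
-0.32 19 [ 0.5584 -0.3151  0.0223] 0.551 0.566 0.029
-0.31 5 [ 0.559  -0.3084  0.0198] 0.553 0.565 0.025
```

```bash
python3 - <<'E'
from h import *
o=arm.get_obs(); print(np.round(o['joint_positions'],2))
c=cap('scene'); save('s3.png',c,(60,260,230,430),3.5)
P=pts(c)
m=(abs(P[...,0]-.525)<.1)&(abs(P[...,1]+.503)<.06)&(P[...,2]>.07)&(P[...,2]<.3)
v,u=np.nonzero(m); print(len(v))
q=P[m]
for zz in np.arange(.08,.30,.02):
    s=q[abs(q[:,2]-zz)<.01]
    if len(s): print(round(zz,2),len(s),np.round(s.min(0),3),np.round(s.max(0),3))
E
```

```text
[-4.812e+01  2.876e+01  5.235e+01 -7.000e-02  9.906e+01 -3.818e+01]
292
0.2 22 [ 0.551 -0.517  0.194] [ 0.568 -0.497  0.21 ]
0.22 33 [ 0.548 -0.517  0.211] [ 0.568 -0.488  0.229]
0.24 39 [ 0.549 -0.52   0.23 ] [ 0.566 -0.495  0.25 ]
0.26 18 [ 0.552 -0.516  0.25 ] [ 0.606 -0.496  0.269]
0.28 113 [ 0.517 -0.547  0.27 ] [ 0.611 -0.472  0.29 ]
```

View pics/s3.png

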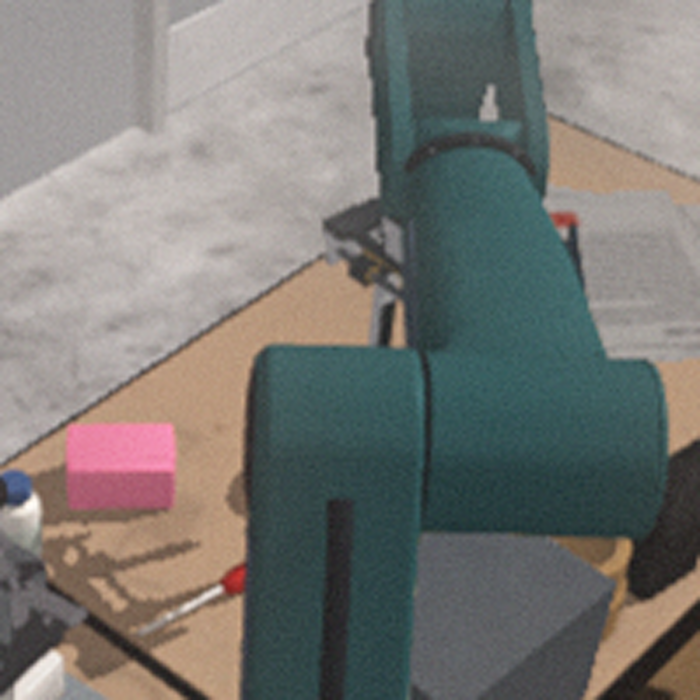

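```bash
python3 - <<'E'
from h import *
plan([.45,-.12,.30],Rdown(80.5))
E
```

```text
shift [ 1.4438 -0.5618 -0.5922] turn [-0.0027 -0.0023 -0.0053] t 6.2 [ 0.5265 -0.4992  0.1507] [-0.24  0.48 -0.29]
```

send_rows(
  targets=[
    [[0,0,-0.2],[0,0,0],0.1],
    [[0.15,-0.1,-0.4],[0,0,0],0.1],
    [[0.3,-0.2,-0.55],[0,0,0],0.1],
    [[0.5,-0.3,-0.59],[0,0,0],0.1],
    [[0.7,-0.4,-0.59],[0,0,0],0.1],
    [[0.9,-0.45,-0.59],[0,0,0],0.1],
    [[1,-0.5,-0.59],[0,0,0],0.1],
    [[1,-0.5,-0.59],[0,0,0],0.1],
    [[1,-0.5,-0.59],[0,0,0],0.1],
  ],
)

```text
t: 7.1
tcp_pos: [0.4465, -0.2274, 0.3015]
tool_rot: [[0.163, 0.987, 0.002], [0.987, -0.163, -0.001], [-0.0, 0.002, -1.0]]
force: [-0.4, -0.4, 0.1]
finger_gap: 0.0515
```

```bash
python3 - <<'E'
from h import *
o=arm.get_obs(); t=o['tcp_pos']; print(t,o['finger_gap'])
c=cap('scene'); save('s4.png',c,(60,260,190,390),3.5)
P=pts(c)
m=(abs(P[...,0]-t[0])<.1)&(abs(P[...,1]-t[1])<.06)&(P[...,2]>.1)&(P[...,2]<.45)
q=P[m]
for zz in np.arange(.1,.46,.02):
    s=q[abs(q[:,2]-zz)<.01]
    if len(s): print(round(zz,2),len(s),np.round(s.min(0),3),np.round(s.max(0),3))
K=c; T=np.array(c['world_from_camera']); 
for p in (t,t+[0,0,.097]):
    k=np.linalg.inv(T)@np.r_[p,1]; u=c['fx']*k[0]/-k[2]+c['cx']; v=c['fy']*(-k[1])/-k[2]+c['cy']; print((u-190)*3.5,(v-60)*3.5)
E
```

```text
[ 0.44646448 -0.22744501  0.30151304] 0.051470085933923077
0.1 3 [ 0.429 -0.263  0.1  ] [ 0.433 -0.24   0.108]
0.12 4 [ 0.401 -0.244  0.116] [ 0.41  -0.241  0.125]
0.14 51 [ 0.358 -0.287  0.131] [ 0.411 -0.238  0.15 ]
0.16 184 [ 0.349 -0.287  0.15 ] [ 0.409 -0.237  0.159]
0.32 11 [ 0.421 -0.241  0.326] [ 0.477 -0.216  0.33 ]
0.34 76 [ 0.408 -0.239  0.331] [ 0.487 -0.21   0.35 ]
0.36 94 [ 0.407 -0.243  0.35 ] [ 0.486 -0.211  0.37 ]
0.38 83 [ 0.408 -0.239  0.37 ] [ 0.484 -0.211  0.39 ]
0.4 72 [ 0.41  -0.242  0.39 ] [ 0.486 -0.211  0.409]
0.42 82 [ 0.37  -0.267  0.41 ] [ 0.532 -0.182  0.43 ]
0.44 373 [ 0.366 -0.265  0.43 ] [ 0.537 -0.18   0.45 ]
415.6818864280095 458.2521565309888
423.6076987177289 360.28050854078685
```

View pics/s4.png

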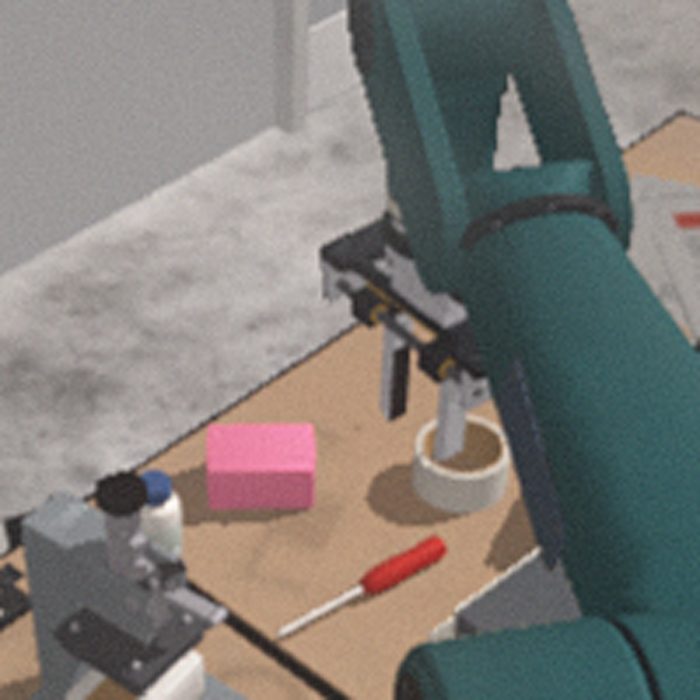

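Reported TCP z and the camera disagree. The fingertips show at z≈0.326 while the TCP reads 0.3015, so the tips are really about 24 mm higher than reported. That is why the fingers shut on top of the handle with 2 N up. I'll regrasp with that offset and watch the force.

```bash
python3 - <<'E'
from h import *
c=cap('scene');P=pts(c);o=arm.get_obs();t=o['tcp_pos']
m=(abs(P[...,0]-t[0])<.06)&(abs(P[...,1]-t[1])<.03)&(P[...,2]>.2)&(P[...,2]<.4)
print(np.sort(P[m][:,2])[:12])
plan([.557,-.325,.03],Rdown(80.5))
E
```

```text
[0.32495346 0.32625324 0.32822702 0.32832903 0.32834102 0.3283571
 0.32849118 0.32894216 0.32899831 0.32907025 0.32967674 0.32969917]
shift [-0.2996  0.4977  1.0809] turn [-0.0002  0.0004 -0.0013] t 7.2 [ 0.4468 -0.2303  0.3002] [-0.24 -0.41  0.14]
```

send_rows(
  targets=[
    [[-0.15,0.15,0.1],[0,0,0],0.1],
    [[-0.25,0.32,0.25],[0,0,0],0.1],
    [[-0.3,0.498,0.4],[0,0,0],0.1],
    [[-0.3,0.498,0.55],[0,0,0],0.1],
    [[-0.3,0.498,0.7],[0,0,0],0.1],
    [[-0.3,0.498,0.85],[0,0,0],0.1],
    [[-0.3,0.498,0.95],[0,0,0],0.1],
    [[-0.3,0.498,1],[0,0,0],0.1],
    [[-0.3,0.498,1],[0,0,0],0.1],
    [[-0.3,0.498,1],[0,0,0],0.1],
  ],
)

```text
t: 8.2
tcp_pos: [0.5574, -0.3265, 0.0514]
tool_rot: [[0.168, 0.986, 0.001], [0.986, -0.168, -0.001], [-0.001, 0.001, -1.0]]
force: [0.2, 0.1, -0.2]
finger_gap: 0.0517
```

```bash
python3 - <<'E'
from h import *
plan([.557,-.325,-.01],Rdown(80.5))
E
```

```text
shift [ 0.006  -0.003   0.2457] turn [ 0.0013  0.0007 -0.0032] t 8.2 [ 0.5574 -0.3265  0.0514] [ 0.18  0.08 -0.23]
```

send_rows(
  targets=[
    [[0,0,0.08],[0,0,0],0.1],
    [[0,0,0.16],[0,0,0],0.1],
    [[0,0,0.22],[0,0,0],0.1],
    [[0,0,0.245],[0,0,0],0.1],
    [[0,0,0.245],[0,0,0],0.1],
  ],
)

```text
t: 8.7
tcp_pos: [0.5568, -0.3254, -0.0108]
tool_rot: [[0.168, 0.986, -0.0], [0.986, -0.168, 0.0], [0.0, -0.0, -1.0]]
force: [-0.4, -0.2, -0.3]
finger_gap: 0.0519
```

send_rows(
  targets=[
    [[0,0,0.014],[0,0,0],0.1],
    [[0,0,0.03],[0,0,0],0.1],
    [[0,0,0.03],[0,0,0],0.1],
  ],
)

```text
t: 9.0
tcp_pos: [0.5568, -0.3254, -0.0181]
tool_rot: [[0.168, 0.986, 0.0], [0.986, -0.168, -0.0], [-0.0, 0.0, -1.0]]
force: [0.4, -0.2, -0.5]
finger_gap: 0.0519
```

send_rows(
  targets=[
    [[0,0,0],[0,0,0],-0.3],
    [[0,0,0],[0,0,0],-1],
    [[0,0,0],[0,0,0],-1],
    [[0,0,0],[0,0,0],-1],
    [[0,0,0],[0,0,0],-1],
    [[0,0,0],[0,0,0],-1],
    [[0,0,0],[0,0,0],-1],
  ],
)

```text
t: 9.7
tcp_pos: [0.5569, -0.3255, -0.018]
tool_rot: [[0.168, 0.986, 0.0], [0.986, -0.168, -0.0], [-0.0, 0.0, -1.0]]
force: [0.3, -0.5, 1.0]
finger_gap: 0.0255
```

```bash
cat >> h.py <<'E'
O=np.array([.5895,-.0505]); yaw=np.radians(5.7)
ex=np.array([np.cos(yaw),np.sin(yaw)]); ey=np.array([-np.sin(yaw),np.cos(yaw)])
def W(px,py,pz): # press mm -> world of screwdriver grip centre -> reported tcp
    xy=O+ex*px/1000+ey*py/1000; return np.r_[xy,pz/1000-.031]
E
python3 - <<'E'
from h import *
R=Rdown(95.7)
plan([.5569,-.3255,.12],Rdown(80.5)); plan(W(-76,-152,183),R)
E
```

```text
shift [-3.000e-04  1.000e-04 -5.518e-01] turn [ 0.0003  0.0002 -0.0024] t 9.7 [ 0.5569 -0.3255 -0.018 ] [ 0.31 -0.54  1.02]
shift [ 0.4392 -0.1878 -0.68  ] turn [ 0.0003  0.0003 -0.2557] t 9.7 [ 0.5569 -0.3255 -0.018 ] [ 0.31 -0.54  1.02]
```

send_rows(
  targets=[
    [[0,0,-0.05],[0,0,0],-1],
    [[0,0,-0.15],[0,0,0],-1],
    [[0,0,-0.28],[0,0,0],-1],
    [[0,0,-0.42],[0,0,0],-1],
    [[0,0,-0.56],[0,0,0],-1],
    [[0,0,-0.68],[0,0,0],-1],
    [[0.1,-0.06,-0.68],[0,0,-0.06],-1],
    [[0.2,-0.12,-0.68],[0,0,-0.12],-1],
    [[0.32,-0.188,-0.68],[0,0,-0.2],-1],
    [[0.44,-0.188,-0.68],[0,0,-0.256],-1],
    [[0.44,-0.188,-0.68],[0,0,-0.256],-1],
  ],
)

```text
t: 10.8
tcp_pos: [0.5291, -0.2058, 0.1532]
tool_rot: [[-0.104, 0.995, 0.002], [0.995, 0.104, 0.001], [0.001, 0.002, -1.0]]
force: [0.2, -0.1, 0.4]
finger_gap: 0.0256
```

```bash
python3 - <<'E'
from h import *
plan(W(-76,-72,183),Rdown(95.7)); print(arm.get_obs()['finger_gap'])
c=cap('scene'); save('s5.png',c,(100,270,180,350),4); np.savez('/tmp/s5.npz',P=pts(c),rgb=c['pixels'])
c=cap('top'); save('t5.png',c,(150,290,180,360),4); np.savez('/tmp/t5.npz',P=pts(c),rgb=c['pixels'])
E
```

```text
shift [ 3.062e-01 -3.000e-04  4.800e-03] turn [ 0.0015 -0.0007  0.0045] t 10.8 [ 0.5291 -0.2058  0.1532] [ 0.24 -0.06  0.43]
0.0255579014735823
```

View pics/s5.png

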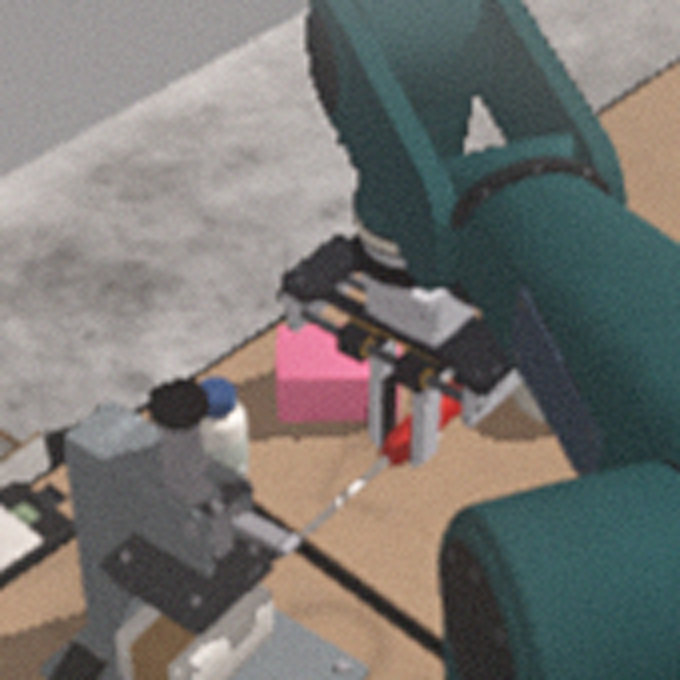

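View pics/t5.png

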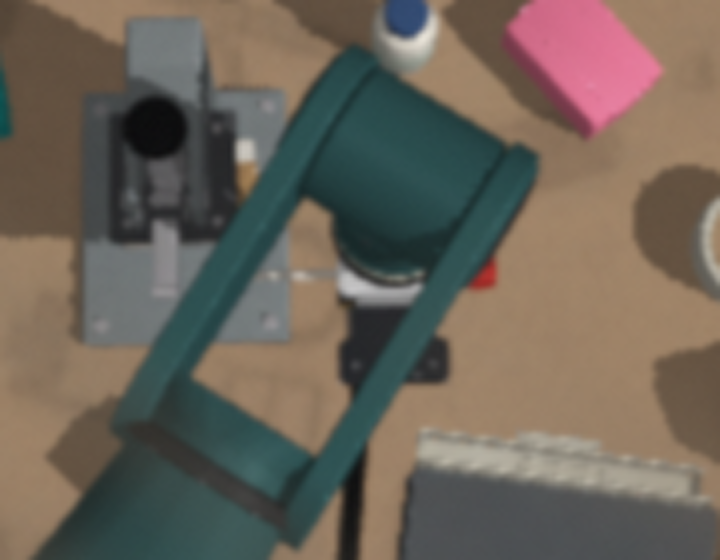

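```bash
python3 - <<'E'
from h import *
for f in ('s5','t5'):
    d=np.load(f'/tmp/{f}.npz'); P=d['P']
    q=P.reshape(-1,3); r=(q[:,:2]-O)*1000; a=r@ex; b=r@ey; z=q[:,2]*1000
    m=(abs(a+76)<14)&(b>-130)&(b<-20)&(z>150)&(z<220)
    for bb in range(-130,-20,10):
        k=m&(b>=bb)&(b<bb+10)
        if k.sum(): print(f,bb,k.sum(),np.round([np.median(a[k]),a[k].min(),a[k].max(),np.median(z[k]),z[k].max()],1))
E
```

```text
s5 -130 7 [-76.7 -83.1 -71.9 188.1 194.9]
s5 -120 5 [-76.1 -78.8 -71.9 186.6 190.2]
s5 -110 7 [-74.8 -78.9 -72.4 187.3 191. ]
s5 -100 5 [-77.9 -80.6 -74.4 189.5 191. ]
s5 -90 8 [-76.5 -79.1 -75.1 187.2 189.7]
s5 -80 5 [-76.3 -78.2 -75.1 186.1 189.6]
s5 -70 8 [-76.3 -79.3 -72.6 188.5 190.6]
s5 -60 7 [-76.3 -80.7 -72.7 186.3 192.3]
s5 -50 6 [-77.1 -77.6 -73.6 186.  187.6]
s5 -40 6 [-76.3 -78.4 -72.6 186.5 190.2]
t5 -120 6 [-74.6 -77.1 -72.1 187.1 190.9]
t5 -110 12 [-74.4 -77.2 -71.9 187.3 190.9]
t5 -100 12 [-74.  -76.9 -70.7 184.2 189.5]
t5 -90 9 [-74.2 -77.3 -70.7 186.5 191.2]
t5 -80 8 [-75.1 -77.5 -73.4 185.2 191.2]
t5 -70 7 [-76.5 -77.3 -73.6 186.8 191.3]
```

send_rows(
  targets=[
    [[0.08,0,0],[0,0,0],-1],
    [[0.16,0,0],[0,0,0],-1],
    [[0.24,0,0],[0,0,0],-1],
    [[0.3,0,0],[0,0,0],-1],
    [[0.306,0,0],[0,0,0],-1],
    [[0.306,0,0],[0,0,0],-1],
  ],
)

```text
t: 11.5
tcp_pos: [0.5214, -0.1336, 0.1519]
tool_rot: [[-0.099, 0.995, 0.0], [0.995, 0.099, -0.001], [-0.001, 0.0, -1.0]]
force: [-0.2, -0.8, -0.9]
finger_gap: 0.026
```

```bash
python3 - <<'E'
from h import *
plan(W(-76,-72,196),Rdown(95.7)); print(arm.get_obs()['finger_gap'])
c=cap('scene'); save('s6.png',c,(150,270,180,300),5)
c=cap('top'); save('t6.png',c,(150,270,160,310),5)
E
```

```text
shift [ 0.0155 -0.     -0.0522] turn [0.0001 0.0009 0.0001] t 11.5 [ 0.5214 -0.1336  0.1519] [-0.25 -0.83 -0.89]
0.026001713507731332
```

View pics/s6.png

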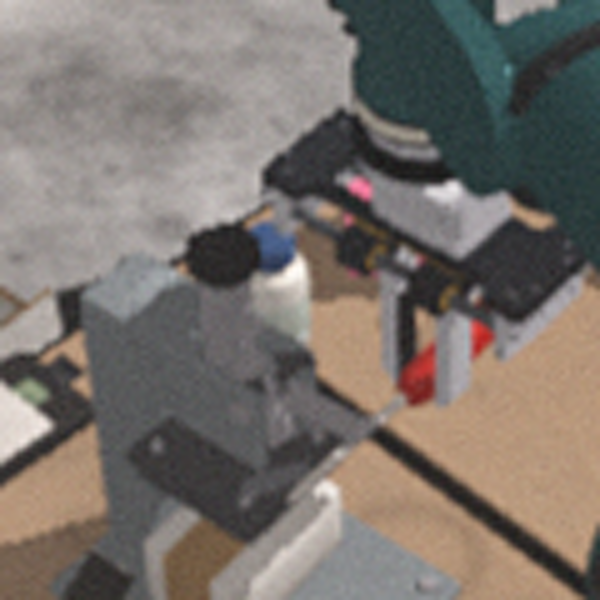

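send_rows(
  targets=[
    [[0,0,-0.02],[0,0,0],-1],
    [[0,0,-0.04],[0,0,0],-1],
    [[0,0,-0.052],[0,0,0],-1],
    [[0,0,-0.052],[0,0,0],-1],
  ],
)

```text
t: 12.0
tcp_pos: [0.5218, -0.1333, 0.1658]
tool_rot: [[-0.099, 0.995, 0.002], [0.995, 0.099, -0.001], [-0.001, 0.002, -1.0]]
force: [-0.1, -0.2, -1.4]
finger_gap: 0.0259
```

```bash
python3 - <<'E'
from h import *
for i in range(3):
    o=arm.get_obs(); print(np.round(o['force'],2),np.round(o['torque'],3)); arm.capture('top')
plan(W(-76,-72,196),Rdown(95.7))
E
```

```text
[-0.09 -0.23 -1.38] [ 0.013 -0.037 -0.027]
[ 0.26 -0.37 -0.27] [-0.045 -0.102 -0.033]
[ 0.31  0.2  -0.92] [ 0.004 -0.111  0.017]
shift [ 0.0132  0.0004 -0.0008] turn [-0.      0.0001  0.0002] t 12.15 [ 0.5212 -0.133   0.1648] [0.35 0.44 0.  ]
```

send_rows(
  targets=[
    [[0,0,-0.008],[0,0,0],-1],
    [[0,0,-0.014],[0,0,0],-1],
    [[0,0,-0.02],[0,0,0],-1],
    [[0,0,-0.026],[0,0,0],-1],
    [[0,0,-0.03],[0,0,0],-1],
    [[0,0,-0.034],[0,0,0],-1],
    [[0,0,-0.034],[0,0,0],-1],
  ],
)

```text
t: 12.85
tcp_pos: [0.5212, -0.1329, 0.1731]
tool_rot: [[-0.1, 0.995, -0.0], [0.995, 0.1, 0.0], [0.0, -0.0, -1.0]]
force: [0.9, -0.1, -2.5]
finger_gap: 0.0259
```

```bash
cat > m.py <<'E'
from h import *
F=[];T=[]
import sys
n=int(sys.argv[1]) if len(sys.argv)>1 else 3
for i in range(n):
    o=arm.get_obs(); F.append(o['force']); T.append(o['torque'])
    c=arm.capture('scene')
P=pts(c)
print('F',np.round(np.mean(F,0),2),'T',np.round(np.mean(T,0),3),'t',round(o['t'],2),'gap',round(o['finger_gap'],4))
d=(o['tcp_pos'][:2]-O)*1000; print('press xyz of driver',np.round([d@ex,d@ey,o['tcp_pos'][2]*1000+31],2))
q=P.reshape(-1,3); r=(q[:,:2]-O)*1000; a=r@ex; b=r@ey; z=q[:,2]*1000
m=(abs(b)<7)&(a>-95)&(a<-42)&(z>190)&(z<275)
if m.sum()>8:
    k=np.polyfit(a[m],z[m],1); s=abs(np.polyval(k,a[m])-z[m])<4; k=np.polyfit(a[m][s],z[m][s],1); print('lever n',m.sum(),s.sum(),'theta',round(-np.arctan(k[0]),3),'a',a[m].min(),'zmax',z[m].max())
    # theta from distance: top surface 3mm above centreline through pin (-26,205)
    th=np.arctan2(z[m][s]-205,-26-a[m][s])-np.arcsin(3/np.hypot(z[m][s]-205,-26-a[m][s])); print('theta pin',round(np.median(th),3))
m=(abs(a-d@ex)<14)&(b>-55)&(b<-12)&(abs(z-o['tcp_pos'][2]*1000-31)<14)
if m.sum()>5:
    k=np.polyfit(b[m],z[m],1); print('shaft slope',m.sum(),np.round(k[0],3),'z at b=0',round(k[1],1))
E
python3 m.py; python3 -c "
from h import *
c=cap('scene'); save('s7.png',c,(150,270,180,300),5)"
```

```text
F [ 0.75  0.62 -3.12] T [-0.174 -0.218 -0.046] t 12.95 gap 0.0257
press xyz of driver [-76.11 -75.25 204.07]
lever n 89 68 theta 0.062 a -94.3970334227604 zmax 230.05635003814274
theta pin 0.132
shaft slope 27 -0.024 z at b=0 206.5
```

View pics/s7.png

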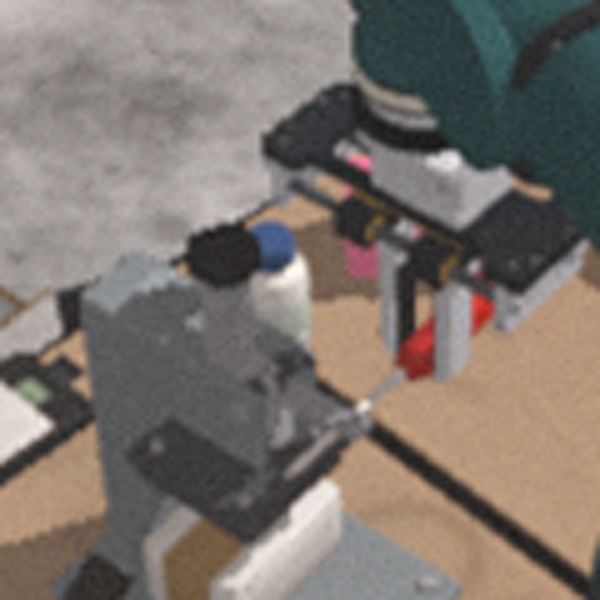

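send_rows(
  targets=[
    [[0,0,-0.006],[0,0,0],-1],
    [[0,0,-0.012],[0,0,0],-1],
    [[0,0,-0.018],[0,0,0],-1],
    [[0,0,-0.018],[0,0,0],-1],
  ],
)

```text
t: 13.45
tcp_pos: [0.5215, -0.1329, 0.1782]
tool_rot: [[-0.1, 0.995, 0.001], [0.995, 0.1, -0.0], [-0.0, 0.001, -1.0]]
force: [0.8, 0.6, -3.5]
finger_gap: 0.0256
```

```bash
python3 m.py 4
```

```text
F [ 0.59  0.36 -2.49] T [-0.117 -0.197 -0.044] t 13.6 gap 0.0257
press xyz of driver [-76.04 -75.29 209.16]
lever n 81 54 theta 0.132 a -92.81573035830145 zmax 233.2017817925409
theta pin 0.238
shaft slope 27 0.018 z at b=0 213.0
```

```bash
python3 - <<'E'
from h import *
for f in ('scene','top'):
    d=np.load(f'/tmp/{f}.npz'); P=d['P']; rgb=d['rgb']
    r=(P[...,:2]-O)*1000; a=r@ex; b=r@ey; z=P[...,2]*1000
    m=(abs(b)<30)&(a>-60)&(a<-28)&(z>200)&(z<250)
    v,u=np.nonzero(m); print(f,v.min(),v.max(),u.min(),u.max())
    for bb in (-25,-15,-9,-3,3,9,15,25):
        print(bb,[(aa,int(np.max(z[m&(abs(b-bb)<4)&(abs(a-aa)<2)],initial=0)),int(np.max(z[m&(abs(b-bb)<4)&(abs(a-aa)<2)],initial=0))) [1] for aa in range(-58,-28,3)])
im=np.load('/tmp/scene.npz')['rgb'][...,::-1][205:245,215:265]
cv2.imwrite('pics/hs.png',cv2.resize(im,None,fx=12,fy=12,interpolation=cv2.INTER_CUBIC))
im=np.load('/tmp/top.npz')['rgb'][...,::-1][180:230,200:250]
cv2.imwrite('pics/ht.png',cv2.resize(im,None,fx=11,fy=11,interpolation=cv2.INTER_CUBIC))
E
```

```text
scene 219 234 227 244
-25 [0, 0, 0, 0, 0, 0, 0, 207, 207, 205]
-15 [0, 0, 0, 0, 231, 230, 230, 230, 227, 226]
-9 [208, 209, 209, 211, 231, 234, 230, 230, 0, 0]
-3 [0, 209, 210, 213, 210, 230, 231, 226, 0, 0]
3 [210, 210, 209, 210, 213, 231, 230, 226, 206, 208]
9 [0, 0, 0, 227, 233, 233, 232, 229, 213, 216]
15 [0, 0, 0, 227, 233, 233, 232, 229, 229, 216]
25 [0, 0, 0, 0, 0, 0, 219, 219, 213, 218]
top 200 211 210 231
-25 [0, 0, 0, 0, 0, 0, 0, 209, 220, 223]
-15 [0, 0, 0, 0, 225, 229, 230, 229, 230, 224]
-9 [212, 209, 213, 213, 210, 229, 228, 228, 0, 215]
-3 [211, 210, 217, 217, 214, 227, 228, 228, 0, 213]
3 [213, 213, 217, 217, 210, 225, 231, 230, 0, 210]
9 [213, 213, 211, 209, 230, 231, 231, 228, 228, 225]
15 [0, 0, 0, 0, 230, 231, 231, 232, 228, 222]
25 [0, 0, 0, 0, 0, 0, 0, 213, 217, 221]
```

View pics/hs.png

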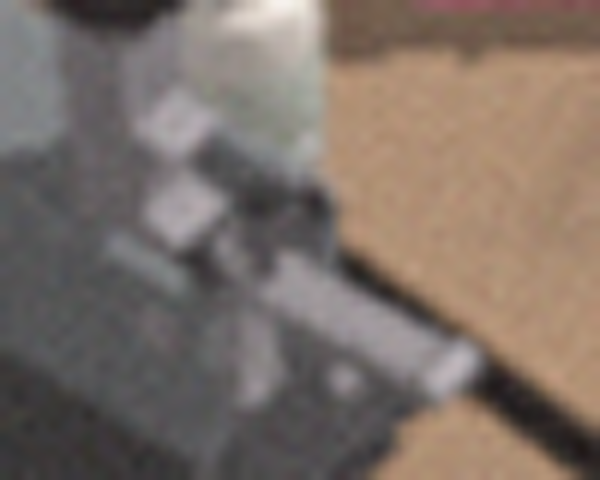

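View pics/ht.png

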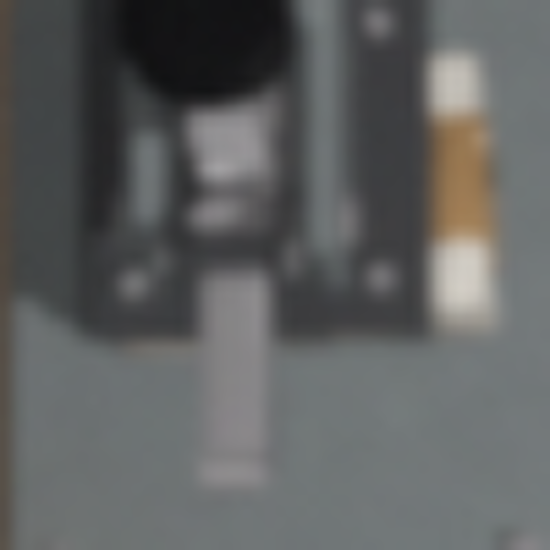

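send_rows(
  targets=[
    [[0,0,-0.007],[0,0,0],-1],
    [[0,0.001,-0.014],[0,0,0],-1],
    [[0,0.002,-0.02],[0,0,0],-1],
    [[0,0.002,-0.02],[0,0,0],-1],
  ],
)

```text
t: 14.05
tcp_pos: [0.5218, -0.1329, 0.183]
tool_rot: [[-0.1, 0.995, 0.0], [0.995, 0.1, -0.0], [-0.0, 0.0, -1.0]]
force: [0.8, 0.4, -2.7]
finger_gap: 0.0254
```

```bash
python3 m.py 3
```

```text
F [ 0.74  0.26 -2.7 ] T [-0.151 -0.179 -0.047] t 14.15 gap 0.0258
press xyz of driver [-75.57 -75.26 213.99]
lever n 71 52 theta 0.298 a -90.83029406640124 zmax 233.34232046041137
theta pin 0.315
shaft slope 26 -0.036 z at b=0 216.1
```

send_rows(
  targets=[
    [[0,0.001,-0.007],[0,0,0],-1],
    [[0,0.003,-0.014],[0,0,0],-1],
    [[0,0.0045,-0.02],[0,0,0],-1],
    [[0,0.0045,-0.02],[0,0,0],-1],
  ],
)

```text
t: 14.6
tcp_pos: [0.5229, -0.1328, 0.1881]
tool_rot: [[-0.1, 0.995, 0.0], [0.995, 0.1, -0.0], [-0.0, 0.0, -1.0]]
force: [-0.2, -0.4, -3.4]
finger_gap: 0.0257
```

```bash
python3 m.py 3
```

```text
F [ 0.4  -0.47 -2.64] T [-0.171 -0.125 -0.019] t 14.7 gap 0.026
press xyz of driver [-74.42 -75.27 219.03]
lever n 63 48 theta 0.38 a -88.37028586562924 zmax 241.65654734263288
theta pin 0.436
shaft slope 25 0.07 z at b=0 225.8
```

send_rows(
  targets=[
    [[0,0.0015,-0.005],[0,0,0],-1],
    [[0,0.003,-0.0095],[0,0,0],-1],
    [[0,0.003,-0.0095],[0,0,0],-1],
  ],
)

```text
t: 15.05
tcp_pos: [0.5237, -0.1327, 0.1903]
tool_rot: [[-0.1, 0.995, 0.0], [0.995, 0.1, -0.0], [-0.0, 0.0, -1.0]]
force: [-0.0, -1.1, -3.2]
finger_gap: 0.026
```

```bash
python3 m.py 3
```

```text
F [ 0.24 -0.22 -2.93] T [-0.162 -0.142 -0.022] t 15.15 gap 0.0258
press xyz of driver [-73.68 -75.24 221.29]
lever n 66 43 theta 0.392 a -87.2907093970324 zmax 242.42949780126233
theta pin 0.47
shaft slope 24 -0.063 z at b=0 222.4
```

send_rows(
  targets=[
    [[0,0.001,-0.003],[0,0,0],-1],
    [[0,0.002,-0.006],[0,0,0],-1],
    [[0,0.002,-0.006],[0,0,0],-1],
  ],
)

```text
t: 15.5
tcp_pos: [0.5241, -0.1326, 0.1918]
tool_rot: [[-0.1, 0.995, -0.0], [0.995, 0.1, -0.0], [-0.0, -0.0, -1.0]]
force: [0.9, 0.1, -2.4]
finger_gap: 0.0261
```

```bash
python3 m.py 3
```

```text
F [ 0.81  0.25 -3.03] T [-0.202 -0.145 -0.01 ] t 15.6 gap 0.0258
press xyz of driver [-73.2  -75.27 222.76]
lever n 64 46 theta 0.443 a -87.80137100207637 zmax 243.122144179444
theta pin 0.485
shaft slope 25 -0.021 z at b=0 226.0
```

send_rows(
  targets=[
    [[0,0.001,-0.003],[0,0,0],-1],
    [[0,0.002,-0.006],[0,0,0],-1],
    [[0,0.002,-0.006],[0,0,0],-1],
  ],
)

```text
t: 15.95
tcp_pos: [0.5247, -0.1326, 0.1933]
tool_rot: [[-0.1, 0.995, 0.0], [0.995, 0.1, -0.0], [-0.0, 0.0, -1.0]]
force: [-0.0, 0.0, -3.1]
finger_gap: 0.0261
```

```bash
python3 m.py 3
```

```text
F [ 0.23  0.09 -3.09] T [-0.178 -0.148 -0.03 ] t 16.05 gap 0.0256
press xyz of driver [-72.66 -75.24 224.27]
lever n 58 45 theta 0.524 a -87.13866203475703 zmax 243.50247516415735
theta pin 0.535
shaft slope 26 0.007 z at b=0 228.4
```

send_rows(
  targets=[
    [[0,0.0012,-0.003],[0,0,0],-1],
    [[0,0.0025,-0.0055],[0,0,0],-1],
    [[0,0.0025,-0.0055],[0,0,0],-1],
  ],
)

```text
t: 16.4
tcp_pos: [0.5253, -0.1325, 0.1947]
tool_rot: [[-0.1, 0.995, 0.0], [0.995, 0.1, -0.0], [-0.0, 0.0, -1.0]]
force: [-0.3, 0.1, -2.5]
finger_gap: 0.0254
```

```bash
python3 m.py 3
```

```text
F [-0.14  0.06 -2.56] T [-0.174 -0.114 -0.021] t 16.5 gap 0.0257
press xyz of driver [-72.04 -75.23 225.64]
lever n 67 44 theta 0.502 a -84.63522862385273 zmax 248.34742045752256
theta pin 0.557
shaft slope 25 0.036 z at b=0 230.8
```

send_rows(
  targets=[
    [[0,0.0012,-0.003],[0,0,0],-1],
    [[0,0.0025,-0.0055],[0,0,0],-1],
    [[0,0.0025,-0.0055],[0,0,0],-1],
  ],
)

```text
t: 16.85
tcp_pos: [0.5259, -0.1325, 0.196]
tool_rot: [[-0.1, 0.995, 0.0], [0.995, 0.1, -0.0], [-0.0, 0.0, -1.0]]
force: [-0.1, 0.9, -2.3]
finger_gap: 0.0257
```

```bash
python3 m.py 3
```

```text
F [ 0.55  0.56 -2.82] T [-0.184 -0.1   -0.03 ] t 16.95 gap 0.0256
press xyz of driver [-71.43 -75.26 227.02]
lever n 70 47 theta 0.521 a -82.9725651580556 zmax 247.7422551445162
theta pin 0.587
shaft slope 25 0.081 z at b=0 234.3
```

send_rows(
  targets=[
    [[0,0.0012,-0.0022],[0,0,0],-1],
    [[0,0.0024,-0.0044],[0,0,0],-1],
    [[0,0.0024,-0.0044],[0,0,0],-1],
  ],
)

```text
t: 17.3
tcp_pos: [0.5265, -0.1324, 0.1971]
tool_rot: [[-0.1, 0.995, 0.0], [0.995, 0.1, -0.0], [-0.0, 0.0, -1.0]]
force: [-0.0, 0.8, -4.0]
finger_gap: 0.0257
```

```bash
python3 m.py 3
```

```text
F [-0.44  0.46 -3.46] T [-0.169 -0.069  0.013] t 17.4 gap 0.0256
press xyz of driver [-70.83 -75.25 228.1 ]
lever n 56 44 theta 0.572 a -83.2469212600993 zmax 248.04710254609807
theta pin 0.618
shaft slope 23 0.057 z at b=0 233.3
```

send_rows(
  targets=[
    [[0,0.0012,-0.0022],[0,0,0],-1],
    [[0,0.0024,-0.0044],[0,0,0],-1],
    [[0,0.0024,-0.0044],[0,0,0],-1],
  ],
)

```text
t: 17.75
tcp_pos: [0.5271, -0.1324, 0.1983]
tool_rot: [[-0.1, 0.995, 0.0], [0.995, 0.1, -0.0], [-0.0, 0.0, -1.0]]
force: [0.1, 0.1, -3.3]
finger_gap: 0.0258
```

```bash
python3 m.py 3
```

```text
F [-0.35  0.25 -3.84] T [-0.206 -0.089  0.032] t 17.85 gap 0.0259
press xyz of driver [-70.23 -75.25 229.24]
lever n 60 28 theta 0.615 a -81.58301500363356 zmax 252.26881927764134
theta pin 0.612
shaft slope 24 0.017 z at b=0 233.2
```

```bash
python3 m.py 8
```

```text
F [-0.01 -0.18 -3.27] T [-0.21  -0.063  0.016] t 18.25 gap 0.0257
press xyz of driver [-70.22 -75.25 229.22]
lever n 60 42 theta 0.57 a -81.56127678594689 zmax 251.58311221657436
theta pin 0.638
shaft slope 25 0.016 z at b=0 233.2
```

send_rows(
  targets=[
    [[0,0.001,-0.0015],[0,0,0],-1],
    [[0,0.002,-0.003],[0,0,0],-1],
    [[0,0.002,-0.003],[0,0,0],-1],
  ],
)

```text
t: 18.6
tcp_pos: [0.5275, -0.1323, 0.1989]
tool_rot: [[-0.1, 0.995, -0.0], [0.995, 0.1, -0.0], [-0.0, -0.0, -1.0]]
force: [-0.2, -0.2, -3.4]
finger_gap: 0.0253
```

```bash
python3 m.py 8
```

```text
F [-0.38  0.16 -3.17] T [-0.233 -0.049  0.014] t 18.95 gap 0.0256
press xyz of driver [-69.76 -75.25 229.88]
lever n 56 39 theta 0.579 a -82.10792294291193 zmax 253.3608261029211
theta pin 0.645
shaft slope 25 0.05 z at b=0 235.3
```

send_rows(
  targets=[
    [[0,0.0013,-0.002],[0,0,0],-1],
    [[0,0.0026,-0.004],[0,0,0],-1],
    [[0,0.0026,-0.004],[0,0,0],-1],
  ],
)

```text
t: 19.3
tcp_pos: [0.5281, -0.1323, 0.1997]
tool_rot: [[-0.1, 0.995, -0.0], [0.995, 0.1, -0.0], [-0.0, -0.0, -1.0]]
force: [0.0, -0.2, -5.1]
finger_gap: 0.0255
```

```bash
python3 m.py 5
```

```text
F [-0.63  0.19 -4.52] T [-0.269  0.028  0.014] t 19.5 gap 0.0259
press xyz of driver [-69.2  -75.28 230.79]
lever n 57 29 theta 0.687 a -81.01586716014093 zmax 251.50334791894747
theta pin 0.635
shaft slope 25 0.016 z at b=0 234.3
```

send_rows(
  targets=[
    [[0,0.0013,-0.002],[0,0,0],-1],
    [[0,0.0026,-0.004],[0,0,0],-1],
    [[0,0.0026,-0.004],[0,0,0],-1],
  ],
)

```text
t: 19.85
tcp_pos: [0.5283, -0.1322, 0.2005]
tool_rot: [[-0.1, 0.995, -0.002], [0.995, 0.1, 0.0], [0.0, -0.002, -1.0]]
force: [-2.4, 0.1, -5.5]
finger_gap: 0.0257
```

```bash
python3 m.py 5
```

```text
F [-2.15 -0.3  -5.56] T [-0.397  0.348  0.165] t 20.05 gap 0.0259
press xyz of driver [-68.87 -75.22 231.63]
lever n 58 39 theta 0.586 a -80.38309712324549 zmax 253.18900642153196
theta pin 0.681
shaft slope 24 0.084 z at b=0 237.8
```

send_rows(
  targets=[
    [[0,-0.012,0.016],[0,0,0],-1],
    [[0,-0.03,0.04],[0,0,0],-1],
    [[0,-0.036,0.08],[0,0,0],-1],
    [[0,-0.036,0.14],[0,0,0],-1],
    [[0,-0.036,0.18],[0,0,0],-1],
    [[-0.1,-0.036,0.18],[0,0,0],-1],
    [[-0.25,-0.036,0.18],[0,0,0],-1],
    [[-0.4,-0.036,0.18],[0,0,0],-1],
    [[-0.5,-0.036,0.18],[0,0,0],-1],
    [[-0.5,-0.036,0.18],[0,0,0],-1],
  ],
)

```text
t: 21.1
tcp_pos: [0.5319, -0.2603, 0.1541]
tool_rot: [[-0.096, 0.995, -0.002], [0.995, 0.096, -0.0], [0.0, -0.002, -1.0]]
force: [0.4, -0.9, -0.7]
finger_gap: 0.0259
```

```bash
python3 m.py 3; python3 - <<'E'
from h import *
plan([.557,-.325,.03],Rdown(80.5)); plan([.557,-.325,-.016],Rdown(80.5))
c=cap('scene'); save('s8.png',c,(130,270,170,310),5)
E
```

```text
F [-0.21 -0.01 -0.98] T [ 0.031 -0.115  0.018] t 21.2 gap 0.0255
press xyz of driver [ -77.7  -200.    185.74]
lever n 58 22 theta 0.778 a -82.8815709759923 zmax 253.60877801496352
theta pin 0.656
shift [-0.2828  0.0718  0.5   ] turn [-0.0008 -0.0013  0.2538] t 21.25 [ 0.5322 -0.2566  0.1551] [1.27 0.89 0.1 ]
shift [-0.2831  0.072   0.684 ] turn [-0.0008 -0.0013  0.2538] t 21.25 [ 0.5322 -0.2566  0.1551] [1.27 0.89 0.1 ]
```

View pics/s8.png

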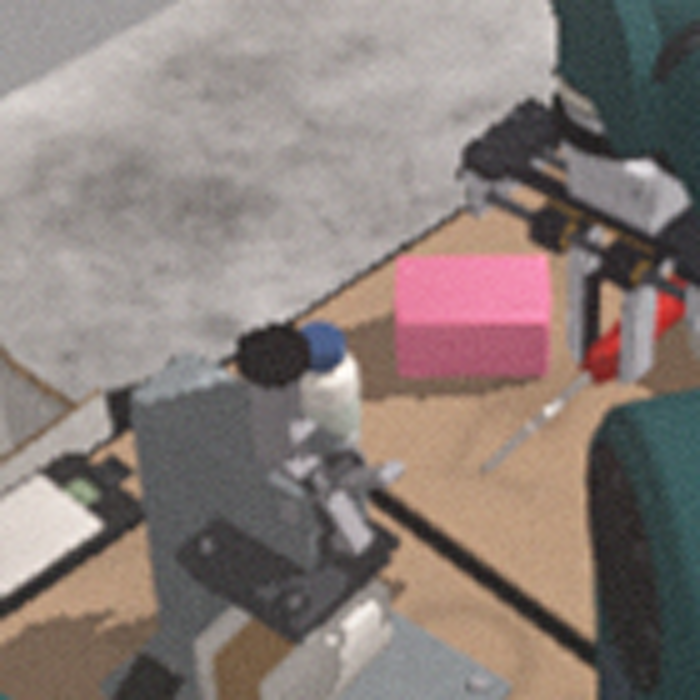

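send_rows(
  targets=[
    [[-0.1,0.02,0],[0,0,0.08],-1],
    [[-0.2,0.05,0],[0,0,0.16],-1],
    [[-0.283,0.072,0.05],[0,0,0.254],-1],
    [[-0.283,0.072,0.18],[0,0,0.254],-1],
    [[-0.283,0.072,0.31],[0,0,0.254],-1],
    [[-0.283,0.072,0.44],[0,0,0.254],-1],
    [[-0.283,0.072,0.55],[0,0,0.254],-1],
    [[-0.283,0.072,0.62],[0,0,0.254],-1],
    [[-0.283,0.072,0.66],[0,0,0.254],-1],
    [[-0.283,0.072,0.67],[0,0,0.254],-1],
    [[-0.283,0.072,0.67],[0,0,0.254],-1],
  ],
)

```text
t: 22.4
tcp_pos: [0.5579, -0.3257, -0.0109]
tool_rot: [[0.165, 0.986, 0.001], [0.986, -0.165, -0.001], [-0.0, 0.001, -1.0]]
force: [1.0, 0.6, -1.2]
finger_gap: 0.0257
```

```bash
python3 - <<'E'
from h import *
plan([.557,-.325,-.018],Rdown(80.5))
c=cap('top'); save('t9.png',c,(160,280,240,400),4)
E
```

```text
shift [ 0.0023 -0.0039  0.0284] turn [0.0009 0.0004 0.0003] t 22.4 [ 0.5579 -0.3257 -0.0109] [ 1.03  0.59 -1.17]
```

View pics/t9.png

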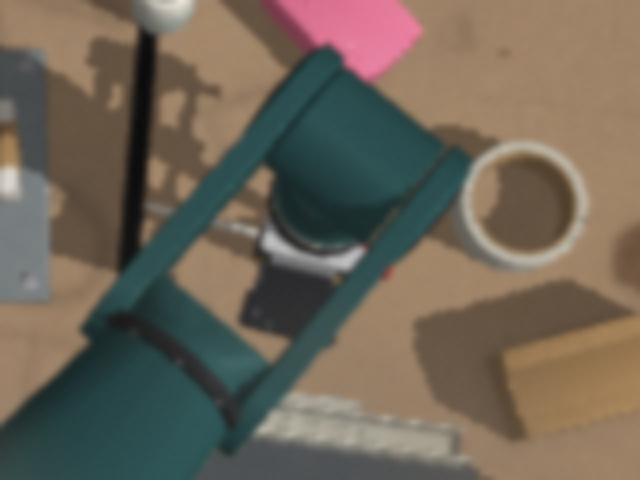

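send_rows(
  targets=[
    [[0,0,0.008],[0,0,0],-1],
    [[0,0,0.016],[0,0,0],-1],
    [[0,0,0.022],[0,0,0],-1],
    [[0,0,0.022],[0,0,0],-1],
  ],
)

```text
t: 22.85
tcp_pos: [0.5572, -0.3261, -0.0172]
tool_rot: [[0.166, 0.986, -0.0], [0.986, -0.166, 0.0], [0.0, -0.0, -1.0]]
force: [0.2, 0.7, -0.8]
finger_gap: 0.0259
```

send_rows(
  targets=[
    [[0,0,0.004],[0,0,0],-1],
    [[0,0,0.004],[0,0,0],-0.3],
    [[0,0,0.004],[0,0,0],0],
    [[0,0,0.004],[0,0,0],0.1],
    [[0,0,0.004],[0,0,0],0.1],
    [[0,0,0.004],[0,0,0],0.1],
    [[0,0,-0.1],[0,0,0],0.1],
    [[0,0,-0.28],[0,0,0],0.1],
    [[0,0,-0.46],[0,0,0],0.1],
    [[0,0,-0.64],[0,0,0],0.1],
    [[0,0,-0.82],[0,0,0],-1],
    [[0,0,-1],[0,0,0],-1],
  ],
)

```text
t: 24.05
tcp_pos: [0.557, -0.3259, 0.2349]
tool_rot: [[0.165, 0.986, 0.0], [0.986, -0.165, -0.0], [-0.0, 0.0, -1.0]]
force: [-0.1, -0.7, -0.6]
finger_gap: 0.039
```

```bash
python3 - <<'E'
from h import *
o=arm.get_obs(); print(o['t'],o['tcp_pos'],o['finger_gap'])
K=O+ex*.005; print('knob est',K)
plan([K[0],K[1],.32],Rdown(5.7)); plan([K[0],K[1],.32],Rdown(95.7))
c=cap('scene'); save('s10.png',c,(120,280,170,330),4.4); P=pts(c)
rgb=c['pixels'].astype(int); z=P[...,2]
k=(rgb.max(-1)<50)&(z>.27)&(z<.31)&(abs(P[...,0]-.59)<.05)&(abs(P[...,1]+.05)<.05)
print(k.sum(),np.median(P[k],0),P[k].min(0),P[k].max(0))
E
```

```text
24.05 [ 0.55704716 -0.32587032  0.23494065] 0.03898864470411442
knob est [ 0.59447528 -0.0500034 ]
shift [ 1.1129 -0.0348 -0.3406] turn [ 5.0000e-04 -0.0000e+00  1.2463e+00] t 24.05 [ 0.557  -0.3259  0.2349] [-0.05 -0.73 -0.62]
shift [ 1.1129 -0.0348 -0.3406] turn [ 0.0003  0.0003 -0.2537] t 24.05 [ 0.557  -0.3259  0.2349] [-0.05 -0.73 -0.62]
51 [ 0.5909109  -0.04307146  0.29124841] [ 0.57293121 -0.06800413  0.2827352 ] [ 0.60546601 -0.0330393   0.29718693]
```

View pics/s10.png

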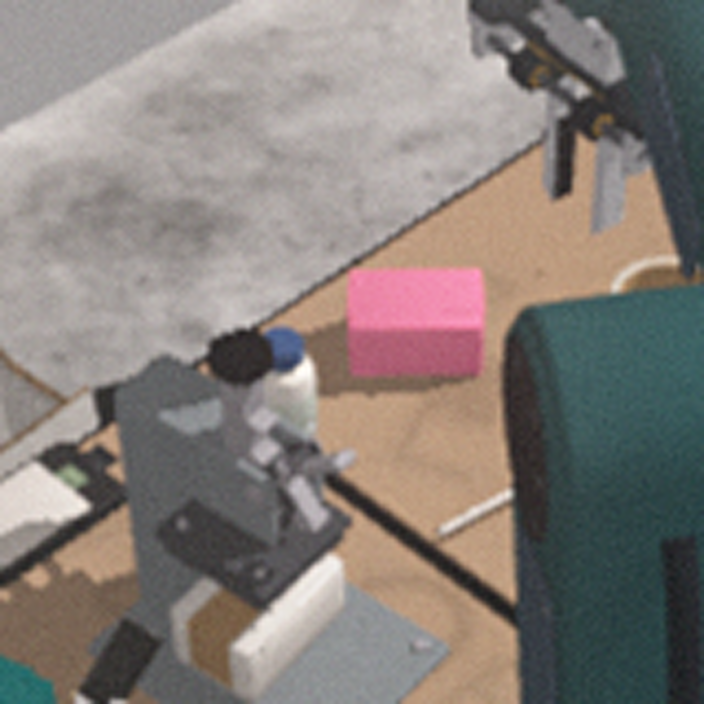

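send_rows(
  targets=[
    [[0,0,-0.18],[0,0,0],-1],
    [[0.1,0,-0.34],[0,0,-0.06],-1],
    [[0.25,0,-0.34],[0,0,-0.12],-1],
    [[0.4,-0.01,-0.34],[0,0,-0.18],-1],
    [[0.55,-0.02,-0.34],[0,0,-0.254],-1],
    [[0.7,-0.03,-0.34],[0,0,-0.254],-1],
    [[0.85,-0.035,-0.34],[0,0,-0.254],-1],
    [[1,-0.035,-0.34],[0,0,-0.254],-1],
    [[1,-0.035,-0.34],[0,0,-0.254],-1],
    [[1,-0.035,-0.34],[0,0,-0.254],-1],
  ],
)

```text
t: 25.1
tcp_pos: [0.5901, -0.0776, 0.3178]
tool_rot: [[-0.101, 0.995, -0.0], [0.995, 0.101, -0.001], [-0.001, -0.0, -1.0]]
force: [1.4, -0.1, -0.7]
finger_gap: 0.0005
```

```bash
python3 - <<'E'
from h import *
K=O+ex*.005
plan([K[0],K[1],.30],Rdown(95.7)); print(arm.get_obs()['finger_gap'])
E
```

```text
shift [0.108  0.0286 0.0712] turn [-0.0001  0.0007  0.0017] t 25.1 [ 0.5901 -0.0776  0.3178] [ 1.43 -0.07 -0.69]
0.00047013630563148525
```

send_rows(
  targets=[
    [[0.05,0.01,0],[0,0,0],-1],
    [[0.108,0.025,0.03],[0,0,0],-1],
    [[0.108,0.025,0.07],[0,0,0],-1],
    [[0.108,0.025,0.08],[0,0,0],-1],
    [[0.108,0.025,0.08],[0,0,0],-1],
  ],
)

```text
t: 25.6
tcp_pos: [0.5931, -0.0509, 0.2964]
tool_rot: [[-0.099, 0.995, -0.003], [0.995, 0.099, 0.0], [0.0, -0.003, -1.0]]
force: [0.3, 0.1, 0.6]
finger_gap: 0.0006
```

```bash
python3 - <<'E'
from h import *
K=O+ex*.005
plan([K[0],K[1],.27],Rdown(95.7))
F=[]
for i in range(4): F.append(arm.get_obs()['force']); c=arm.capture('scene')
print(np.mean(F,0)); save('s11.png',c,(120,280,150,310),4.4)
P=pts(c); t=arm.get_obs()['tcp_pos']
m=(abs(P[...,0]-t[0])<.03)&(abs(P[...,1]-t[1])<.03)&(P[...,2]>t[2]+.013)&(P[...,2]<t[2]+.1)
print(np.sort(P[m][:,2])[:15])
E
```

```text
shift [0.003  0.0061 0.1054] turn [-0.0025 -0.0003 -0.0003] t 25.6 [ 0.5931 -0.0509  0.2964] [0.27 0.09 0.57]
[ 0.00814781 -0.04229848  0.21091578]
[0.32218148 0.32354149 0.32428141 0.32520575 0.32657379 0.3271064
 0.32826406 0.32951401 0.32960304 0.32995755 0.33079142 0.33118272
 0.33123945 0.33137223 0.33180239]
```

View pics/s11.png

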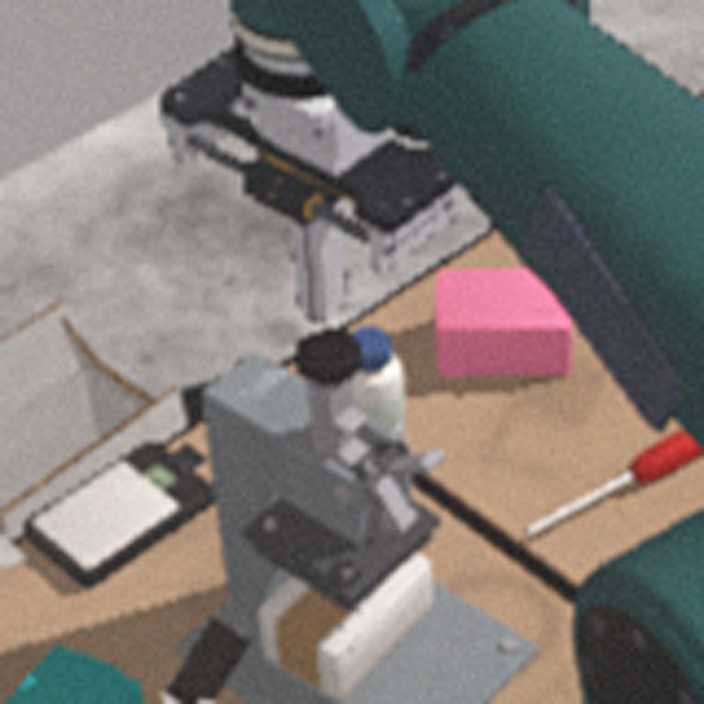

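send_rows(
  targets=[
    [[0.003,0.003,0.03],[0,0,0],-1],
    [[0.003,0.003,0.06],[0,0,0],-1],
    [[0.003,0.003,0.085],[0,0,0],-1],
    [[0.003,0.003,0.085],[0,0,0],-1],
    [[0.003,0.003,0.085],[0,0,0],-1],
  ],
)

```text
t: 26.3
tcp_pos: [0.5941, -0.0497, 0.2762]
tool_rot: [[-0.1, 0.995, -0.001], [0.995, 0.1, 0.0], [0.0, -0.001, -1.0]]
force: [0.6, 0.0, 0.7]
finger_gap: 0.0006
```

```bash
cat > f.py <<'E'
from h import *
import sys
F=[];Z=[]
for i in range(int(sys.argv[1])):
    o=arm.get_obs(); F.append(o['force']); Z.append(o['tcp_pos']); arm.capture('scene')
print('F',np.round(np.mean(F,0),2),'tcp',np.round(np.mean(Z,0)*1000,2),'t',round(o['t'],2))
E
python3 f.py 4
```

```text
F [ 0.23 -0.07  0.33] tcp [594.26 -49.73 276.7 ] t 26.45
```

Steps of 1.5 mm to find contact with the knob.

send_rows(
  targets=[
    [[0,0,0.007],[0,0,0],-1],
    [[0,0,0.014],[0,0,0],-1],
    [[0,0,0.014],[0,0,0],-1],
  ],
)

```text
t: 26.8
tcp_pos: [0.5941, -0.0497, 0.2728]
tool_rot: [[-0.1, 0.995, -0.001], [0.995, 0.1, 0.0], [0.0, -0.001, -1.0]]
force: [-0.1, 0.5, -0.1]
finger_gap: 0.0007
```

```bash
python3 f.py 3
```

```text
F [-0.12  0.34 -0.22] tcp [594.16 -49.73 272.87] t 26.9
```

send_rows(
  targets=[
    [[0,0,0.006],[0,0,0],-1],
    [[0,0,0.006],[0,0,0],-1],
  ],
)

```text
t: 27.15
tcp_pos: [0.5942, -0.0497, 0.2714]
tool_rot: [[-0.1, 0.995, -0.0], [0.995, 0.1, -0.0], [-0.0, -0.0, -1.0]]
force: [-0.0, 0.3, -0.2]
finger_gap: 0.0005
```

```bash
python3 f.py 3
```

```text
F [-0.44  0.4   0.1 ] tcp [594.2  -49.74 271.49] t 27.25
```

send_rows(
  targets=[
    [[0,0,0.006],[0,0,0],-1],
    [[0,0,0.006],[0,0,0],-1],
  ],
)

```text
t: 27.5
tcp_pos: [0.5943, -0.0497, 0.2702]
tool_rot: [[-0.1, 0.995, 0.0], [0.995, 0.1, -0.0], [-0.0, 0.0, -1.0]]
force: [-0.3, 0.2, -0.5]
finger_gap: 0.0007
```

```bash
python3 f.py 3
```

```text
F [-0.3   0.15  0.15] tcp [594.31 -49.75 270.23] t 27.6
```

send_rows(
  targets=[
    [[0,0,0.006],[0,0,0],-1],
    [[0,0,0.006],[0,0,0],-1],
  ],
)

```text
t: 27.85
tcp_pos: [0.5943, -0.0498, 0.2693]
tool_rot: [[-0.1, 0.995, 0.001], [0.995, 0.1, -0.0], [-0.0, 0.001, -1.0]]
force: [0.7, 0.0, 3.2]
finger_gap: 0.0004
```

```bash
python3 f.py 3
```

```text
F [ 0.14 -0.1   3.48] tcp [594.34 -49.75 269.28] t 27.95
```

send_rows(
  targets=[
    [[0,0,0.016],[0,0,0],-1],
    [[0,0,0.032],[0,0,0],-1],
    [[0,0,0.048],[0,0,0],-1],
    [[0,0,0.064],[0,0,0],-1],
    [[0,0,0.08],[0,0,0],-1],
    [[0,0,0.08],[0,0,0],-1],
  ],
)

```text
t: 28.6
tcp_pos: [0.5943, -0.0498, 0.2475]
tool_rot: [[-0.1, 0.995, -0.001], [0.995, 0.1, 0.0], [0.0, -0.001, -1.0]]
force: [0.2, -0.5, 1.5]
finger_gap: 0.0007
```

```bash
python3 f.py 4; python3 -c "
from h import *
c=cap('scene'); save('s12.png',c,(150,280,170,300),5)"
```

```text
F [ 0.57 -0.07  0.61] tcp [594.21 -49.74 247.52] t 28.75
```

View pics/s12.png

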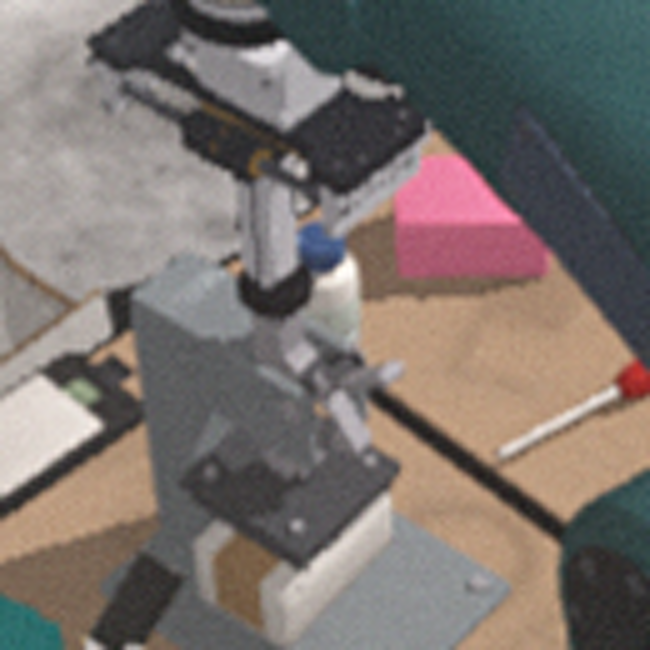

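send_rows(
  targets=[
    [[0,0,0.012],[0,0,0],-1],
    [[0,0,0.024],[0,0,0],-1],
    [[0,0,0.036],[0,0,0],-1],
    [[0,0,0.048],[0,0,0],-1],
    [[0,0,0.06],[0,0,0],-1],
    [[0,0,0.07],[0,0,0],-1],
    [[0,0,0.08],[0,0,0],-1],
    [[0,0,0.086],[0,0,0],-1],
    [[0,0,0.092],[0,0,0],-1],
    [[0,0,0.092],[0,0,0],-1],
  ],
)

```text
t: 29.85
tcp_pos: [0.5941, -0.0497, 0.225]
tool_rot: [[-0.1, 0.995, -0.001], [0.995, 0.1, 0.0], [0.0, -0.001, -1.0]]
force: [-1.0, 1.0, 2.7]
finger_gap: 0.0004
```

```bash
python3 f.py 3
```

```text
F [-1.37  0.15  2.01] tcp [594.17 -49.73 225.  ] t 29.95
```

send_rows(
  targets=[
    [[0,0,0.004],[0,0,0],-1],
    [[0,0,0.008],[0,0,0],-1],
  ],
)

```text
t: 30.2
tcp_pos: [0.5944, -0.0497, 0.224]
tool_rot: [[-0.1, 0.995, 0.001], [0.995, 0.1, -0.0], [-0.0, 0.001, -1.0]]
force: [-1.8, 0.3, 3.7]
finger_gap: 0.0002
```

```bash
python3 f.py 3
```

```text
F [-1.37  0.29  3.32] tcp [594.4  -49.76 223.85] t 30.3
```

send_rows(
  targets=[
    [[0,0,0.004],[0,0,0],-1],
    [[0,0,0.008],[0,0,0],-1],
    [[0,0,0.008],[0,0,0],-1],
  ],
)

```text
t: 30.65
tcp_pos: [0.5944, -0.0498, 0.2216]
tool_rot: [[-0.1, 0.995, 0.0], [0.995, 0.1, -0.0], [-0.0, 0.0, -1.0]]
force: [-1.3, -0.3, 3.3]
finger_gap: 0.0007
```

```bash
python3 f.py 4
```

```text
F [-0.64 -0.03  3.25] tcp [594.39 -49.78 221.55] t 30.8
```

send_rows(
  targets=[
    [[0,0,0.004],[0,0,0],-1],
    [[0,0,0.008],[0,0,0],-1],
    [[0,0,0.008],[0,0,0],-1],
  ],
)

```text
t: 31.15
tcp_pos: [0.5944, -0.0497, 0.2195]
tool_rot: [[-0.1, 0.995, 0.0], [0.995, 0.1, -0.0], [-0.0, 0.0, -1.0]]
force: [-0.3, 0.3, 3.0]
finger_gap: 0.0002
```

```bash
python3 f.py 4
```

```text
F [0.11 0.39 2.73] tcp [594.37 -49.76 219.5 ] t 31.3
```

send_rows(
  targets=[
    [[0,0,0.004],[0,0,0],-1],
    [[0,0,0.004],[0,0,0],-1],
  ],
)

```text
t: 31.55
tcp_pos: [0.5944, -0.0498, 0.2186]
tool_rot: [[-0.1, 0.995, 0.0], [0.995, 0.1, -0.0], [-0.0, 0.0, -1.0]]
force: [0.1, -0.3, 2.4]
finger_gap: 0.0004
```

```bash
python3 f.py 4
```

```text
F [ 0.12 -0.3   3.13] tcp [594.37 -49.75 218.6 ] t 31.7
```

send_rows(
  targets=[
    [[0,0,0.004],[0,0,0],-1],
    [[0,0,0.004],[0,0,0],-1],
  ],
)

```text
t: 31.95
tcp_pos: [0.5944, -0.0498, 0.2179]
tool_rot: [[-0.1, 0.995, 0.001], [0.995, 0.1, -0.0], [-0.0, 0.001, -1.0]]
force: [0.1, 0.2, 4.0]
finger_gap: 0.0005
```

```bash
python3 f.py 4
```

```text
F [0.23 0.39 4.12] tcp [594.37 -49.76 217.87] t 32.1
```

send_rows(
  targets=[
    [[0,0,0.004],[0,0,0],-1],
    [[0,0,0.004],[0,0,0],-1],
  ],
)

```text
t: 32.35
tcp_pos: [0.5944, -0.0498, 0.2172]
tool_rot: [[-0.1, 0.995, 0.001], [0.995, 0.1, -0.0], [-0.0, 0.001, -1.0]]
force: [-0.3, -0.4, 5.7]
finger_gap: 0.0007
```

```bash
python3 f.py 4
```

```text
F [0.19 0.28 5.39] tcp [594.39 -49.77 217.16] t 32.5
```

send_rows(
  targets=[
    [[0,0,0.004],[0,0,0],-1],
    [[0,0,0.004],[0,0,0],-1],
  ],
)

```text
t: 32.75
tcp_pos: [0.5944, -0.0498, 0.2166]
tool_rot: [[-0.1, 0.995, 0.001], [0.995, 0.1, -0.0], [-0.0, 0.001, -1.0]]
force: [0.1, 0.0, 6.3]
finger_gap: 0.0003
```

```bash
python3 f.py 4
```

```text
F [-0.03 -0.34  6.52] tcp [594.4  -49.76 216.61] t 32.9
```

send_rows(
  targets=[
    [[0,0,0.004],[0,0,0],-1],
    [[0,0,0.008],[0,0,0],-1],
    [[0,0,0.008],[0,0,0],-1],
  ],
)

```text
t: 33.25
tcp_pos: [0.5945, -0.0498, 0.2155]
tool_rot: [[-0.1, 0.995, 0.002], [0.995, 0.1, -0.0], [-0.001, 0.002, -1.0]]
force: [-1.6, 0.7, 8.6]
finger_gap: 0.0005
```

```bash
python3 f.py 4
```

```text
F [-0.89  0.19  8.51] tcp [594.45 -49.77 215.51] t 33.4
```

send_rows(
  targets=[
    [[0,0,0.003],[0,0,0],-1],
    [[0,0,0.003],[0,0,0],-1],
  ],
)

```text
t: 33.65
tcp_pos: [0.5945, -0.0498, 0.2152]
tool_rot: [[-0.1, 0.995, 0.003], [0.995, 0.1, -0.001], [-0.001, 0.003, -1.0]]
force: [-1.7, 0.3, 9.4]
finger_gap: 0.0002
```

```bash
python3 f.py 4
```

```text
F [-1.73  0.32  9.27] tcp [594.46 -49.78 215.2 ] t 33.8
```

send_rows(
  targets=[
    [[0,0,-0.004],[0,0,0],-1],
    [[0,0,-0.01],[0,0,0],-1],
    [[0,0,-0.02],[0,0,0],-1],
    [[0,0,-0.06],[0,0,0],-1],
    [[0,0,-0.15],[0,0,0],-1],
    [[0,0,-0.3],[0,0,0],-1],
    [[0,0,-0.45],[0,0,0],-1],
    [[-0.15,0,-0.5],[0,0,0],-1],
    [[-0.3,0,-0.5],[0,0,0],-1],
    [[-0.45,0,-0.5],[0,0,0],-1],
    [[-0.6,0,-0.5],[0,0,0],-1],
    [[-0.6,0,-0.5],[0,0,0],-1],
  ],
)

```text
t: 35.05
tcp_pos: [0.6088, -0.2037, 0.3358]
tool_rot: [[-0.093, 0.996, -0.003], [0.996, 0.093, -0.0], [-0.0, -0.003, -1.0]]
force: [-0.0, 0.2, 0.0]
finger_gap: 0.0003
```

```bash
python3 m.py 3; python3 - <<'E'
from h import *
for n,cr in (('scene',(130,290,150,310)),('top',(130,270,180,340))):
    c=cap(n); save(n+'_end.png',c,cr,4.4); P=pts(c); z=P[...,2]; rgb=c['pixels'].astype(int)
    r=(P[...,:2]-O); a=r@ex*1000; b=r@ey*1000
    k=(rgb.max(-1)<50)&(z>.22)&(z<.30)&(np.hypot(a-5,b)<15); print(n,'knob',k.sum(),np.median(z[k]) if k.any() else None)
    pl=(rgb.max(-1)<90)&(z>.06)&(z<.14)&(abs(a-5)<60)&(abs(b)<60); print('plate top',pl.sum(),np.median(z[pl]))
    R,G,B=[rgb[...,i] for i in range(3)]
    h=(R-G>60)&(R-B>60)&(P[...,0]>.5)&(P[...,0]<.62)&(P[...,1]>-.42)&(P[...,1]<-.15); print('handle',h.sum(),np.median(P[h],0))
    for l in ('wipe_bottle','tape_clear','pocket_scale'):
        for d in arm.trace(n,l)[:1]: print(l,d['pixel'],np.round(np.nanmedian(P[d['pixels']],0),3))
E
```

```text
F [0.39 0.55 0.02] T [ 0.006 -0.078 -0.004] t 35.15 gap 0.0005
press xyz of driver [   4.6  -150.36  368.07]
lever n 56 23 theta 0.759 a -81.17393440693249 zmax 252.42243582314217
theta pin 0.647
scene knob 17 0.23957953164767332
plate top 474 0.08050237283782269
handle 0 [nan nan nan]
wipe_bottle [202.8, 234.7] [ 0.728 -0.204  0.072]
pocket_scale [233.5, 179.0] [ 0.804 -0.013  0.016]
top knob 4 0.2376252961083698
plate top 87 0.08014598721322841
handle 216 [ 0.5527142  -0.3544141   0.02291939]
tape_clear [210.4, 377.3] [ 0.596 -0.491  0.045]
pocket_scale [135.6, 219.4] [ 0.809 -0.007  0.016]
  return _methods._mean(a, axis=axis, dtype=dtype,
  ret = um.true_divide(
```

View pics/scene_end.png

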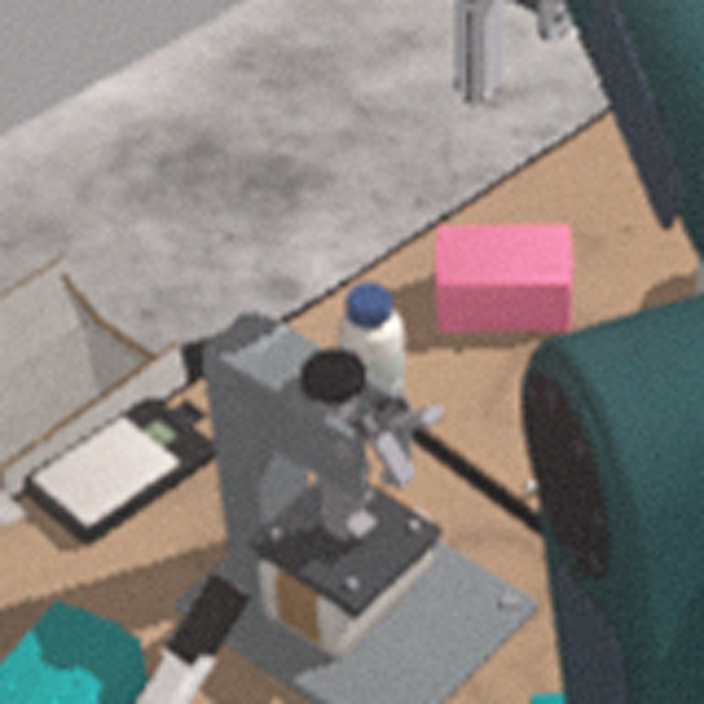

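View pics/top_end.png

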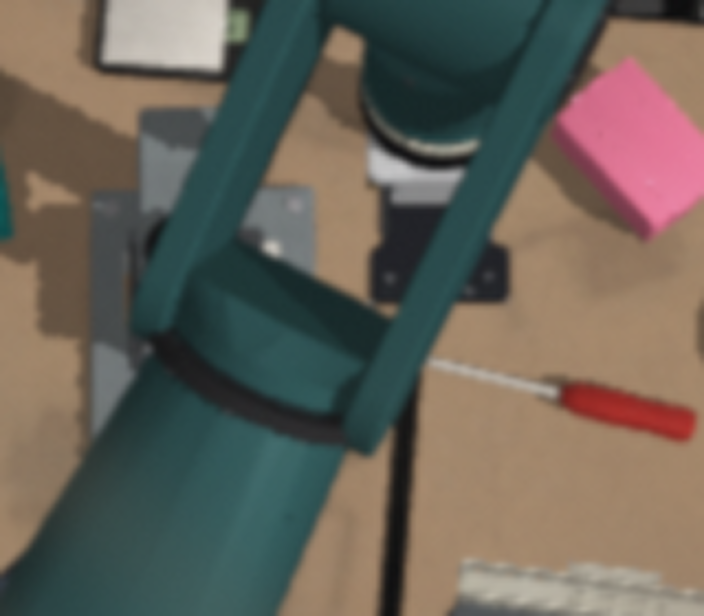

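```bash
python3 -c "
from h import *
print(arm.finish_job(), arm.get_obs()['t'])"
```

```text
the job is handed in; nothing more can be done
the job is handed in; nothing more can be done
```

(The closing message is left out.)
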